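Set the harvest valve of a bioreactor bench

ROBOT

A 6-joint arm with a two-finger parallel gripper is mounted at the origin on the work surface. World frame = base frame: x ahead of the robot, y to its left, z up, the work surface at z = 0. Lengths are in m, angles in rad, forces in N, time in s.
With the tool pointing down it reaches from about 0.275 to 0.725 m from the base axis. Payload 15.9 kg.
Tool frame: the origin (TCP) lies midway between the tips of the shut fingers; the grasp point (between the pads) lies r.hold_point_z behind it (r.hold_point_z is the distance from the TCP to the grasp point, in m); z points along the fingers, y is the direction in which the jaws open and shut (so a half turn about z gives the same grasp; the last joint's range is limited). The gripper opens to 85 mm and grips with 20 to 120 N. Pads are 22 mm wide; open, the fingers measure 114 mm over their backs; the gripper's body (76 mm by 85 mm) begins 54 mm behind the grasp point. The pads swing forward as they close: fully open they stand 13 mm farther back than shut.
Start: joints at [1.199, 0.213, -0.034, 1.323, 0, 1.571], TCP at [0.182, 0.466, 0.231] pointing down, gripper open.
Joint ranges: [-2.98, 2.98], [-0.74, 1.72], [-1.14, 1.35], [-2.1, 2.04], [-1.57, 1.44], [-3.14, 3.14]. Speed limits (rad/s): [1.89, 1.89, 2.39, 2.57, 3.14, 3.14].

INTERFACE

Orientations are given as [roll, pitch, yaw] about the fixed x, y, z axes, in that order (R = Rz(yaw) Ry(pitch) Rx(roll)).
In Python, from workcell import r gives the robot as it stands.
- The arm moves only by the tool drive_tool, never from a script. Its argument "commands" is a list of rows, each an object of numbers: "gripper": the closure, from 0 (fully open) to 1 (shut); "dx", "dy", "dz": the shift along the tool's x, y, z in units of 0.1 m (1.0 is 0.1 m); "yaw": the turn about the tool's z in units of 180 degrees (1.0 is 180 degrees). A call has exactly 8 rows; each row is the pose to reach, as a shift and turn from the pose commanded when the call began, along the tool's axes at that moment, turning the shorter way round; what a row does not reach only later rows make up. A row lasts 1/10 s, in which the tool goes at most 50 mm and 8.59 degrees, less where a joint would pass 70% of its speed; a pose out of reach is approached as far as the arm can. A call with a number of a shift or a turn outside -1 to 1 is refused whole. A call with a gripper value outside its range is refused whole. The fingers move at their own pace and stop on an object; "squeeze" is the grip in N (left out, the last holds). Time passes only in rows, so rows that repeat a pose let the fingers close, or fill a call up. It gives the time, the measured TCP pose, the force and the opening at its end, in the units of the state.
- r.read_state(): the state, without advancing time (a new reading comes with each control period).
- r.read_camera(name): name is "scene" or "side" or "wrist"; returns the picture (400x640x3 uint8, red, green, blue); there is no depth.
- r.camera_model(name): a dict with "fx", "fy", "cx", "cy" (pixels), "T" (4x4, takes a point from camera to world coordinates). Camera axes: x right, y down, z forward; pixel columns grow to the right and rows downward; lengths in m; the calibration is good to about 2 mm. A picture is of the moment at which its call begins: read the wrist's pose just before it. camera_model takes no time and is no camera call; for the wrist camera it gives the pose at the moment of the call.
- r.close_job(): hands the job in, once; it reports no verdict.
The state is a dict: "time": time; "joint_pos": joint angles; "qd": joint speeds; "effort": joint torques, N m; "eef_pos": TCP position; "tool_rot": TCP orientation; "contact_force": force on the tool from outside, world axes, zero at the start; "wrist_torque": the same for the moment, N m; "grip_width": finger opening in m.
Only numpy, scipy, OpenCV 4.12 (cv2) and the standard library are available. Lean on these libraries where they do the work, as an engineer would, in place of code of your own. Each camera call takes 0.05 s, during which the arm holds its last target.

TASK

Slide the steel dish along the bench, without lifting or tipping it, until it stands wholly on the round mat under the valve's spout. Then close the valve: turn its wheel clockwise by the crank handle until it meets its stop, then back it off exactly two full turns, and finish still holding the handle between the fingers with the wheel at rest. Leave the dish on the mat and everything else on the bench where it is.

Things in the scene. Friction and masses are not known exactly. Their poses are not given: they have to be found in the camera images.
- valve: steel valve fixed to the bench: round foot 90 mm across, column, hand wheel on top, and a thin outlet spout (bar 12 mm thick, underside 64 mm above the bench, tip 50 mm above it) that runs 140 mm along the valve's +y. Origin on the wheel's upright axis at bench height; z up. Its position and yaw vary.
- mat_center (a point): centre of the flat round rubber mat under the spout's end, 140 mm across, flush with the bench (a thing slides onto it freely), 170 mm along the valve's +y from its origin. The spout's tip overhangs the mat 30 mm short of this centre, on the wheel's side.
- wheel (a joint): turn of the hand wheel, rad: 0 = closed, hard against its stop; it grows as the valve opens, anticlockwise seen from above, 6.283 a turn; it has five turns in all, and starts open by less than one turn. Turning it takes about 3 N at the handle; it stays where it is left. The wheel is 122 mm across its rim, the rim's top is 118 mm above the bench and the hub's top 120 mm.
- handle: black crank handle standing upright on the wheel's rim, 22 mm across, 50 mm tall, from 124 to 174 mm above the bench, 55 mm out from the wheel's axis; it spins freely on its own pin, so a gripper can hold it and keep its own heading while going round. Origin at the handle's lower end, on its own axis. With the wheel at 0 the handle stands on the valve's -x side of the axis; its bearing from there is the wheel's joint value anticlockwise.
- handle_mid (a point): point on the handle's own axis, 150 mm above the bench, about half way up it
- dish: loose round steel dish, open on top, straight sides, 110 mm across, 35 mm tall, wall 3 mm, floor 4 mm, about 0.25 kg; origin at the centre of its underside. It starts on the bench to the left of the mat (+y side), with a clear way between.
- reagent_bottle: bystander, to be left alone: amber bottle with cap and label, 70 mm across, 150 mm tall; origin at the centre of its underside
- beaker: bystander, to be left alone: glass beaker, 68 mm across, 85 mm tall; origin at the centre of its underside
- marker: bystander, to be left alone: lying pen, 130 mm long; origin at the centre of its underside
- spatula: bystander, to be left alone: lying thin steel lab spatula, 170 mm long, origin under its middle
- sample_jar: bystander, to be left alone: small capped glass jar, 44 mm across, 55 mm tall; origin at the centre of its underside
- wash_bottle: bystander, to be left alone: white capped plastic bottle, 66 mm across, 160 mm tall; origin at the centre of its underside
- tube_rack: bystander, to be left alone: grey block with ten holes, 60 x 160 mm, 45 mm tall; origin at the centre of its underside
There are look-alikes about, which are no part of the job. What is meant by the dish is not red, and is the smaller of those in its own colour.

How it is judged:
By the outcome, as a careful person would: the job done as asked, in the order asked, and still so for the second after the job is handed in, while the arm keeps its last pose, push and grip.
It also fails if it takes over 72 s, if anything falls off the work surface, if the arm or the gripper's body presses on something with over 40 N, if the wrist force passes 120 N, or if a joint passes its speed limit or range.

## Working session

There is one attempt and no reset: what is moved stays moved. The work goes in short steps, Python scripts to look and compute and a tool call to move; the robot and the scene stay as the last step left them, time stands still between calls to the robot, and variables do not carry over. Pictures are saved under pics/ and viewed, and the job is handed in when it is done.

Besides the shell and the picture viewer there is one more tool, called after "Call:" as name([rows], argument=value, ...), one row to a line, values as JSON. drive_tool: Moves the arm, as the interface text tells. Its arguments: {"type":"object","properties":{"commands":{"type":"array","items":{"type":"object","properties":{"gripper":{"type":"number"},"dx":{"type":"number","minimum":-1,"maximum":1},"dy":{"type":"number","minimum":-1,"maximum":1},"dz":{"type":"number","minimum":-1,"maximum":1},"yaw":{"type":"number","minimum":-1,"maximum":1}}}},"squeeze":{"type":"number"}},"required":["commands"]}

```bash
mkdir -p pics; ls; python3 - <<'E'
from workcell import r
import cv2
s=r.read_state()
for k,v in s.items(): print(k,v)
print(r.hold_point_z)
for n in ("scene","side","wrist"):
    m=r.camera_model(n); print(n,m)
    im=r.read_camera(n); cv2.imwrite(f"pics/{n}0.png",im[:,:,::-1])
E
```

```text
pics
time 0.0
joint_pos [ 1.19903372e+00  2.13351967e-01 -3.50793052e-02  1.32349720e+00
  8.77261990e-06  1.57080319e+00]
qd [-2.15759549e-04 -7.19900905e-04  2.75649667e-04  8.42021198e-05
  5.93958259e-04  6.83352261e-04]
effort [-2.76456623e-03 -6.86154342e+01  4.87122631e+01  1.73435791e-02
 -2.61127279e-04 -1.04650641e-05]
eef_pos [0.18149936 0.46551912 0.23081024]
tool_rot [-3.14046050e+00 -8.76484540e-06  2.76982317e+00]
contact_force [-0.42459619 -0.58669898 -0.00064098]
wrist_torque [ 0.00235236 -0.002906   -0.04855879]
grip_width 0.08505391960298418
0.0187
scene {'fx': 494.13511336630694, 'fy': 494.13511336630694, 'cx': 315.8226295324925, 'cy': 206.01595571798617, 'T': array([[ 0.87856478,  0.37001936, -0.30200926,  0.90575568],
       [ 0.47724334, -0.65487778,  0.58598114, -0.56105877],
       [ 0.01904521, -0.6589543 , -0.75194183,  0.9964884 ],
       [ 0.        ,  0.        ,  0.        ,  1.        ]])}
side {'fx': 473.21467883943006, 'fy': 473.21467883943006, 'cx': 316.7313038935774, 'cy': 208.19932101773156, 'T': array([[ 0.7746568 , -0.3397911 ,  0.53333746, -0.1643393 ],
       [-0.63219168, -0.39542959,  0.66631008, -0.80087632],
       [-0.01550882, -0.85333314, -0.52113533,  0.83057102],
       [ 0.        ,  0.        ,  0.        ,  1.        ]])}
wrist {'fx': 306.0648640048919, 'fy': 306.0648640048919, 'cx': 316.2410052715557, 'cy': 197.37028189387064, 'T': array([[ 3.62533237e-01,  8.97940257e-01,  2.49545480e-01,
         1.18584057e-01],
       [ 9.31970381e-01, -3.49028554e-01, -9.80320273e-02,
         4.90554605e-01],
       [-9.28405996e-04,  2.68108864e-01, -9.63388175e-01,
         3.73348909e-01],
       [ 0.00000000e+00,  0.00000000e+00,  0.00000000e+00,
         1.00000000e+00]])}
```

View pics/scene0.png

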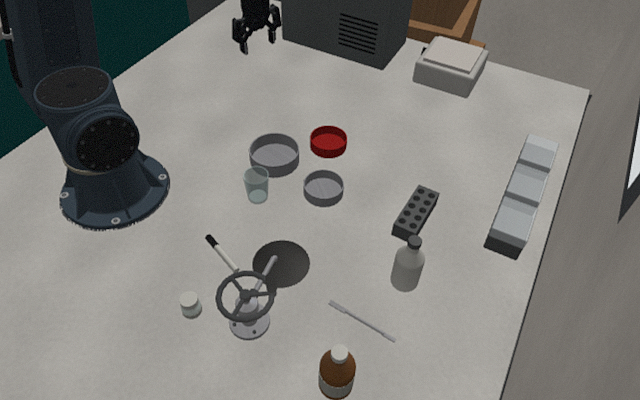

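View pics/side0.png

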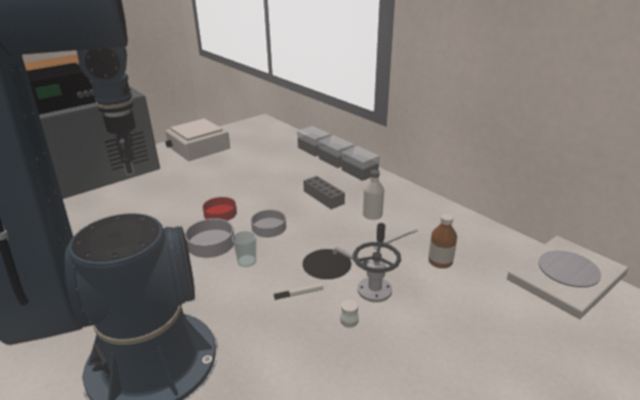

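View pics/wrist0.png

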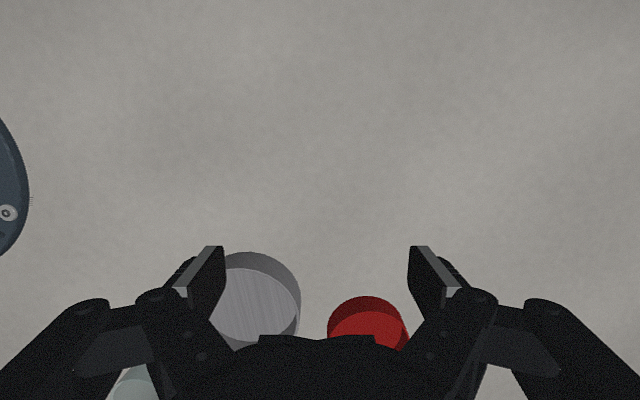

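Candidates in the scene view: a larger grey dish at (274,155), a smaller grey dish at (323,188) and a red one at (328,141). The smaller grey one fits, since it is not red and is the smaller of its colour. I'll confirm it in enlarged crops.

```bash
python3 - <<'E'
import cv2,numpy as np
a=cv2.imread("pics/scene0.png"); b=cv2.imread("pics/side0.png")
c=cv2.resize(a[120:220,230:390],None,fx=5,fy=5,interpolation=cv2.INTER_CUBIC);cv2.imwrite("pics/c1.png",c)
c=cv2.resize(a[220:345,170:330],None,fx=4.5,fy=4.5,interpolation=cv2.INTER_CUBIC);cv2.imwrite("pics/c2.png",c)
c=cv2.resize(b[180:330,260:440],None,fx=4,fy=4,interpolation=cv2.INTER_CUBIC);cv2.imwrite("pics/c3.png",c)
E
```

```text
(no output)
```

View pics/c1.png

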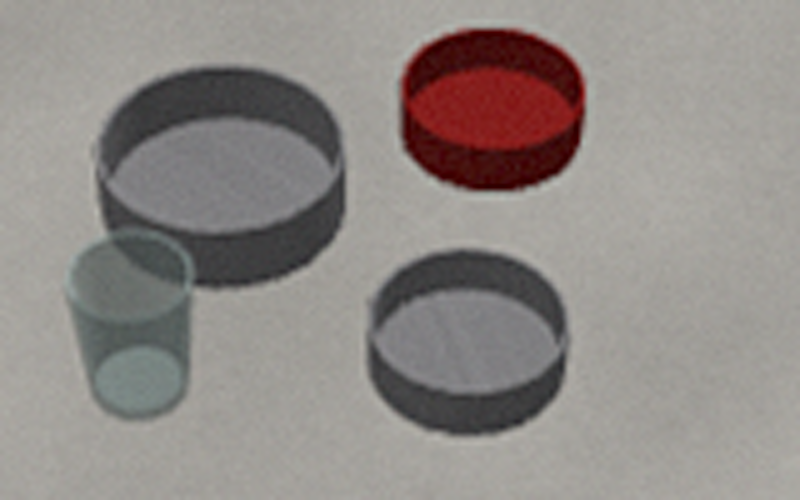

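View pics/c2.png

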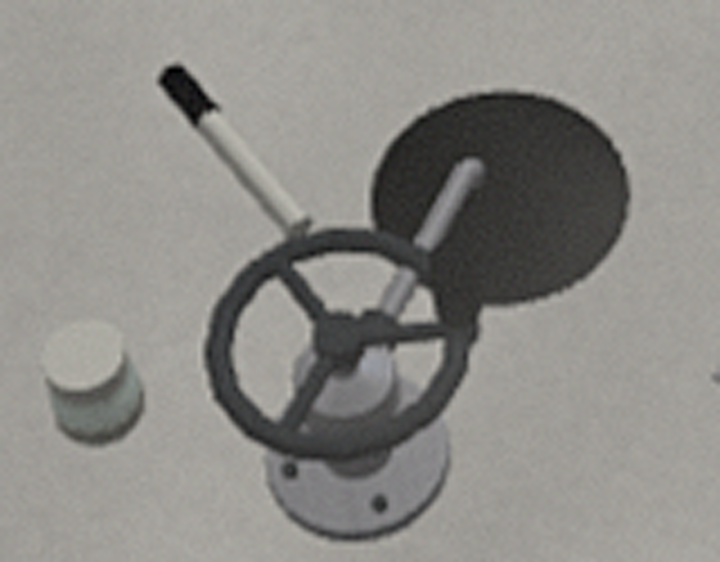

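View pics/c3.png

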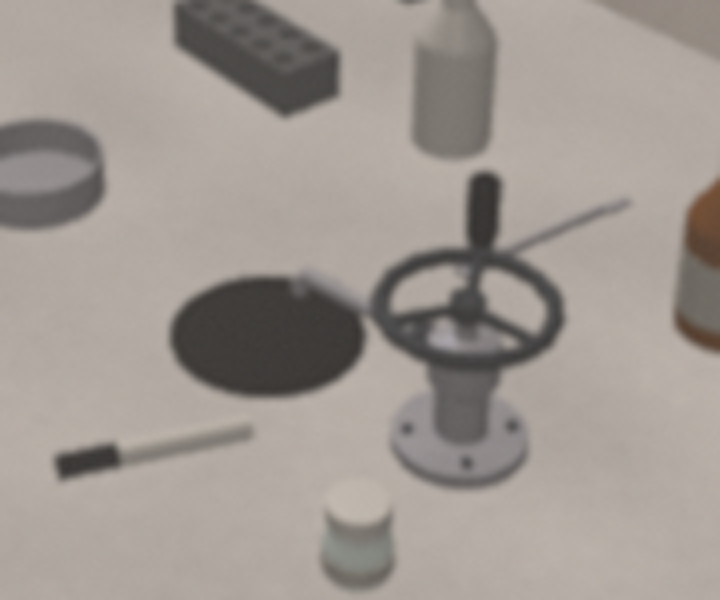

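The crops confirm it: the smaller grey dish is at scene (323,188), 40 px wide against 49 px for its grey twin. The handle is at side px ≈(381,233), with the mat and spout clear of it.

```bash
cat > h.py <<'E'
import numpy as np,cv2
CAL={}
def load():
    from workcell import r
    for n in("scene","side"): CAL[n]=r.camera_model(n)
load()
def ray(m,u,v):
    if isinstance(m,str): m=CAL[m]
    d=m["T"][:3,:3]@np.array([(u-m["cx"])/m["fx"],(v-m["cy"])/m["fy"],1]); return m["T"][:3,3],d
def plane(m,u,v,z):
    o,d=ray(m,u,v); return o+d*(z-o[2])/d[2]
def proj(m,p):
    if isinstance(m,str): m=CAL[m]
    q=np.linalg.inv(m["T"])@np.r_[p,1]; return np.array([m["cx"]+m["fx"]*q[0]/q[2],m["cy"]+m["fy"]*q[1]/q[2]])
def circ(m,pts,z,off=(0,0),s=1):
    P=np.array([plane(m,off[0]+u/s,off[1]+v/s,z)[:2] for u,v in pts])
    A=np.c_[2*P,np.ones(len(P))]; c=np.linalg.lstsq(A,(P**2).sum(1),rcond=None)[0]
    return c[:2],np.sqrt(c[2]+c[:2]@c[:2])
E
python3 - <<'E'
from h import *
np.set_printoptions(precision=4,suppress=True)
A=dict(off=(170,220),s=4.5);B=dict(off=(260,180),s=4)
print("mat",circ("scene",[(372,195),(630,195),(510,92),(400,130),(600,130),(600,270)],0,**A),circ("side",[(170,335),(366,340),(268,277),(268,397)],0,**B))
print("wheel",circ("scene",[(206,350),(478,325),(345,228),(345,460)],.113,**A),circ("side",[(371,305),(565,310),(467,247),(467,368)],.113,**B))
print("hub",plane("scene",170+343/4.5,220+332/4.5,.12),plane("side",260+466/4,180+300/4,.12))
print("handle side mid",plane("side",260+483/4,180+212/4,.15),"top",plane("side",260+485/4,180+179/4,.174))
print("handle scene mid?",plane("scene",170+450/4.5,220+300/4.5,.15))
C=dict(off=(230,120),s=5)
print("dish bottom",circ("scene",[(468,435),(400,415),(535,415),(368,365),(567,365)],0,**C),"rim",circ("scene",[(468,250),(368,318),(567,322),(410,265),(530,268)],.035,**C))
E
python3 - <<'E'
import cv2
a=cv2.imread("pics/scene0.png"); b=cv2.imread("pics/side0.png")
c=cv2.resize(b[190:270,180:300],None,fx=6,fy=6,interpolation=cv2.INTER_CUBIC);cv2.imwrite("pics/c4.png",c)
c=cv2.resize(a[230:320,220:320],None,fx=6,fy=6,interpolation=cv2.INTER_CUBIC);c=cv2.convertScaleAbs(c,alpha=2.2);cv2.imwrite("pics/c5.png",c)
E
```

```text
mat (array([0.521 , 0.0104]), np.float64(0.07051051207507293)) (array([0.5178, 0.0096]), np.float64(0.06863118613788817))
wheel (array([ 0.543 , -0.1565]), np.float64(0.06108447281742848)) (array([ 0.5387, -0.1584]), np.float64(0.060965514000028156))
hub [ 0.5437 -0.1564  0.12  ] [ 0.5346 -0.1606  0.12  ]
handle side mid [ 0.579  -0.1298  0.15  ] top [ 0.58   -0.1286  0.174 ]
handle scene mid? [ 0.5882 -0.1337  0.15  ]
dish bottom (array([0.499, 0.271]), np.float64(0.054794949788793554)) rim (array([0.5006, 0.2672]), np.float64(0.053511081174219946))
```

View pics/c4.png

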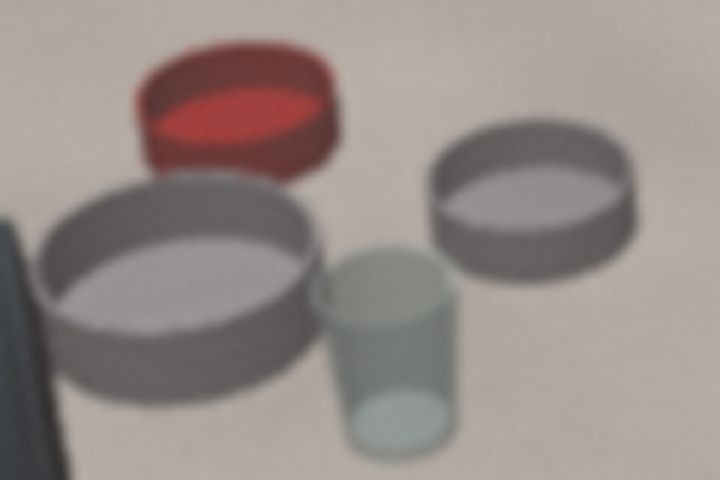

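View pics/c5.png

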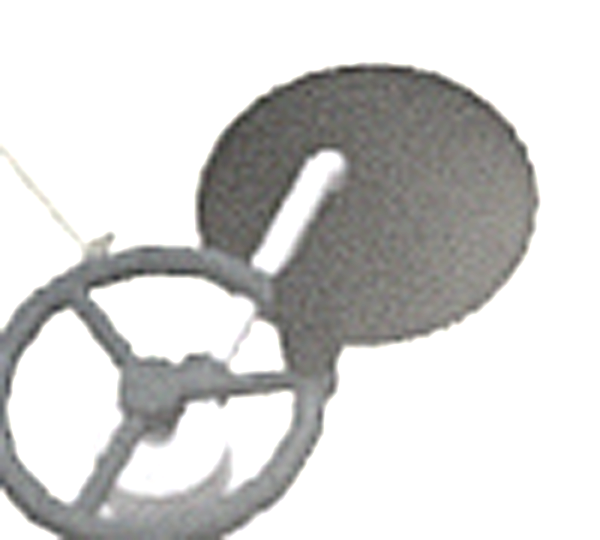

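```bash
python3 - <<'E'
from h import *
np.set_printoptions(precision=4,suppress=True)
print("dish side rim",circ("side",[(430,195),(635,180),(540,118),(470,140),(600,135)],.035,(180,190),6),"bot",circ("side",[(520,283),(455,260),(590,270),(635,225),(433,230)],0,(180,190),6))
C=((230,120),5)
print("red",circ("scene",[(493,190),(430,170),(555,170),(402,130),(583,130)],0,*C), "big",circ("scene",[(225,287),(150,260),(300,262)],0,*C))
print("big rim",circ("scene",[(98,160),(345,165),(225,66),(150,85)],.04,*C))
print("beaker",plane("scene",230+138/5,120+385/5,0), "wash",plane("scene",406,280,0),"rack",plane("scene",415,225,0),"jar",plane("scene",190,315,0))
print("marker",plane("scene",208,240,0),plane("scene",238,270,0),"spat",plane("scene",332,303,0),plane("scene",393,340,0))
E
```

```text
dish side rim (array([0.4947, 0.2628]), np.float64(0.05330116880809389)) bot (array([0.4979, 0.2684]), np.float64(0.05282915846250481))
red (array([0.4224, 0.4473]), np.float64(0.05420260201113963)) big (array([0.3272, 0.3003]), np.float64(0.05426083472852208))
big rim (array([0.3171, 0.3146]), np.float64(0.07102446797603763))
beaker [0.3522 0.1663 0.    ] wash [0.8043 0.1154 0.    ] rack [0.7622 0.2849 0.    ] jar [ 0.4152 -0.2076  0.    ]
marker [ 0.3235 -0.0179  0.    ] [ 0.4403 -0.0558  0.    ] spat [ 0.6787 -0.0258  0.    ] [ 0.8365 -0.0423  0.    ]
```

Call:
drive_tool([
  {"dx": -0.3},
  {"dx": -0.6},
  {"dx": -1.0},
  {"dx": -1.0},
  {"dx": -1.0},
  {"dx": -1.0},
  {"dx": -1.0},
  {"dx": -1.0},
])

```text
schema error: expected keys gripper, dx, dy, dz, yaw
```

Call:
drive_tool([
  {"gripper": 0, "dx": -0.15, "dy": 0, "dz": 0, "yaw": 0},
  {"gripper": 0, "dx": -0.3, "dy": 0, "dz": 0, "yaw": 0},
  {"gripper": 0, "dx": -0.45, "dy": 0, "dz": 0, "yaw": 0},
  {"gripper": 0, "dx": -0.6, "dy": 0, "dz": 0, "yaw": 0},
  {"gripper": 0, "dx": -0.7, "dy": 0, "dz": 0, "yaw": 0},
  {"gripper": 0, "dx": -0.8, "dy": 0, "dz": 0, "yaw": 0},
  {"gripper": 0, "dx": -0.9, "dy": 0, "dz": 0, "yaw": 0},
  {"gripper": 0, "dx": -1, "dy": 0, "dz": 0, "yaw": 0},
], squeeze=40)

```text
time: 0.95
eef_pos: [0.2755, 0.4292, 0.2313]
tool_rot: [3.142, -0.0, 2.77]
contact_force: [-0.6, 0.1, -0.0]
grip_width: 0.0851
```

Call:
drive_tool([
  {"gripper": 0, "dx": -0.15, "dy": 0, "dz": 0, "yaw": 0},
  {"gripper": 0, "dx": -0.3, "dy": 0, "dz": 0, "yaw": 0},
  {"gripper": 0, "dx": -0.45, "dy": 0, "dz": 0.1, "yaw": 0},
  {"gripper": 0, "dx": -0.6, "dy": 0, "dz": 0.2, "yaw": 0},
  {"gripper": 0, "dx": -0.7, "dy": 0, "dz": 0.3, "yaw": 0},
  {"gripper": 0, "dx": -0.8, "dy": 0, "dz": 0.4, "yaw": 0},
  {"gripper": 0, "dx": -0.9, "dy": 0, "dz": 0.5, "yaw": 0},
  {"gripper": 0, "dx": -1, "dy": 0, "dz": 0.5, "yaw": 0},
])

```text
time: 1.75
eef_pos: [0.368, 0.3923, 0.1797]
tool_rot: [-3.139, -0.001, 2.77]
contact_force: [-0.8, -0.4, 0.5]
grip_width: 0.0852
```

Call:
drive_tool([
  {"gripper": 0, "dx": -0.15, "dy": 0, "dz": 0, "yaw": 0},
  {"gripper": 0, "dx": -0.3, "dy": 0, "dz": 0, "yaw": 0},
  {"gripper": 0, "dx": -0.45, "dy": 0, "dz": 0.1, "yaw": 0},
  {"gripper": 0, "dx": -0.6, "dy": 0, "dz": 0.2, "yaw": 0},
  {"gripper": 0, "dx": -0.7, "dy": 0, "dz": 0.3, "yaw": 0},
  {"gripper": 0, "dx": -0.8, "dy": 0, "dz": 0.4, "yaw": 0},
  {"gripper": 0, "dx": -0.9, "dy": 0, "dz": 0.5, "yaw": 0},
  {"gripper": 0, "dx": -1, "dy": 0, "dz": 0.5, "yaw": 0},
])

```text
time: 2.55
eef_pos: [0.4611, 0.3561, 0.1296]
tool_rot: [-3.14, -0.001, 2.77]
contact_force: [-1.0, 0.4, -0.1]
grip_width: 0.0855
```

```bash
python3 - <<'E'
from workcell import r
import cv2,numpy as np
s=r.read_state(); print(s["time"],s["eef_pos"],s["tool_rot"],s["contact_force"])
m=r.camera_model("wrist"); np.save("wm1.npy",m); im=r.read_camera("wrist"); cv2.imwrite("pics/w1.png",im[:,:,::-1])
E
```

```text
2.55 [0.46109011 0.35606793 0.12956168] [-3.13953757e+00 -1.24390301e-03  2.76997786e+00] [-1.02875296  0.35859054 -0.12577697]
```

View pics/w1.png

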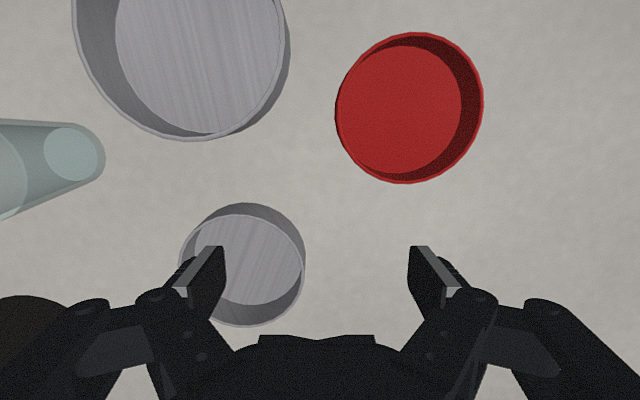

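```bash
python3 - <<'E'
import cv2
a=cv2.imread("pics/w1.png");cv2.imwrite("pics/w1c.png",cv2.resize(a[190:340,160:320],None,fx=4,fy=4,interpolation=cv2.INTER_CUBIC))
E
```

```text
(no output)
```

View pics/w1c.png

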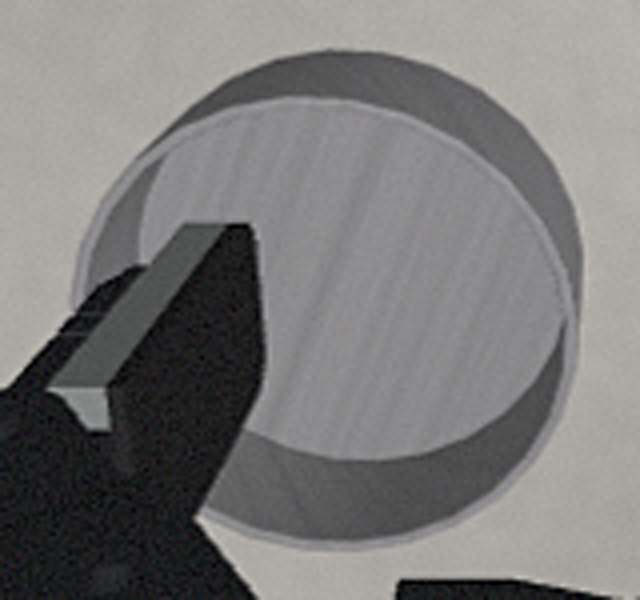

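```bash
python3 - <<'E'
from h import *
m=np.load("wm1.npy",allow_pickle=True).item()
O=((160,190),4)
print(circ(m,[(315,98),(225,118),(150,160),(75,275),(450,145),(530,225),(578,330),(545,440),(450,527),(340,548),(250,528)],.035,*O))
print(circ(m,[(340,50),(440,72),(520,130),(565,195),(250,75)],0,*O))
E
```

```text
(array([0.50030899, 0.27145801]), np.float64(0.053455267944417545))
(array([0.49933352, 0.27190522]), np.float64(0.05278013257338458))
```

Call:
drive_tool([
  {"gripper": 0, "dx": -0.2, "dy": -0.05, "dz": 0, "yaw": 0},
  {"gripper": 0, "dx": -0.4, "dy": -0.1, "dz": 0, "yaw": 0},
  {"gripper": 0, "dx": -0.6, "dy": -0.12, "dz": 0, "yaw": 0},
  {"gripper": 0, "dx": -0.67, "dy": -0.12, "dz": 0.1, "yaw": 0},
  {"gripper": 0, "dx": -0.67, "dy": -0.12, "dz": 0.25, "yaw": 0},
  {"gripper": 0, "dx": -0.67, "dy": -0.12, "dz": 0.4, "yaw": 0},
  {"gripper": 0, "dx": -0.67, "dy": -0.12, "dz": 0.55, "yaw": 0},
  {"gripper": 0, "dx": -0.67, "dy": -0.12, "dz": 0.65, "yaw": 0},
])

```text
time: 3.4
eef_pos: [0.5184, 0.3214, 0.0649]
tool_rot: [-3.141, -0.001, 2.77]
contact_force: [0.6, 0.1, 0.7]
grip_width: 0.0853
```

```bash
python3 - <<'E'
from workcell import r
import cv2,numpy as np
s=r.read_state(); print(s["time"],s["eef_pos"],s["tool_rot"],s["contact_force"])
im=r.read_camera("wrist"); im2=r.read_camera("scene")[100:300,200:440]; cv2.imwrite("pics/w2.png",np.vstack([im[100:,:,::-1],cv2.resize(im2,(640,533))[100:400,:,::-1]]))
E
```

```text
3.4 [0.51843207 0.32143014 0.06493024] [-3.14078222e+00 -8.11135652e-04  2.77021327e+00] [0.6249871  0.06834474 0.69759048]
```

View pics/w2.png

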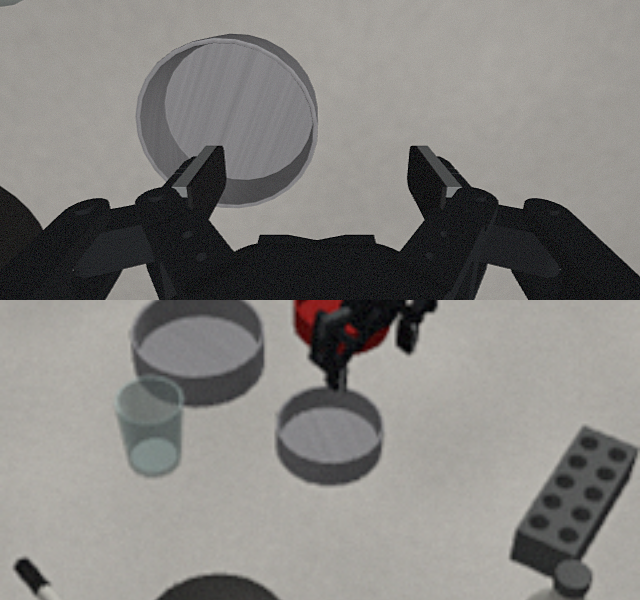

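Call:
drive_tool([
  {"gripper": 0, "dx": 0, "dy": 0, "dz": 0.15, "yaw": 0},
  {"gripper": 0, "dx": 0, "dy": 0, "dz": 0.3, "yaw": 0},
  {"gripper": 0, "dx": 0, "dy": 0, "dz": 0.42, "yaw": 0},
  {"gripper": 0, "dx": 0, "dy": 0, "dz": 0.52, "yaw": 0},
  {"gripper": 0.3, "dx": 0, "dy": 0, "dz": 0.52, "yaw": 0},
  {"gripper": 0.5, "dx": 0, "dy": 0, "dz": 0.52, "yaw": 0},
  {"gripper": 0.6, "dx": 0, "dy": 0, "dz": 0.52, "yaw": 0},
  {"gripper": 0.7, "dx": 0, "dy": 0, "dz": 0.52, "yaw": 0},
], squeeze=30)

```text
time: 4.3
eef_pos: [0.5196, 0.3215, 0.015]
tool_rot: [3.141, 0.001, 2.77]
contact_force: [0.4, 0.7, -0.6]
grip_width: 0.0282
```

Call:
drive_tool([
  {"gripper": 0.8, "dx": 0, "dy": 0, "dz": 0, "yaw": 0},
  {"gripper": 0.85, "dx": 0, "dy": 0, "dz": 0, "yaw": 0},
  {"gripper": 0.9, "dx": 0, "dy": 0, "dz": 0, "yaw": 0},
  {"gripper": 1, "dx": 0, "dy": 0, "dz": 0, "yaw": 0},
  {"gripper": 1, "dx": 0, "dy": 0, "dz": 0, "yaw": 0},
  {"gripper": 1, "dx": 0, "dy": 0, "dz": 0, "yaw": 0},
  {"gripper": 1, "dx": 0, "dy": 0, "dz": 0, "yaw": 0},
  {"gripper": 1, "dx": 0, "dy": 0, "dz": 0, "yaw": 0},
])

```text
time: 5.1
eef_pos: [0.5193, 0.3213, 0.0144]
tool_rot: [3.142, 0.0, 2.77]
contact_force: [0.2, -2.3, 3.3]
grip_width: 0.0034
```

```bash
python3 - <<'E'
from workcell import r
import cv2,numpy as np
s=r.read_state(); print(s["time"],s["eef_pos"],s["tool_rot"],s["contact_force"],s["grip_width"])
m=r.camera_model("wrist"); np.save("wm3.npy",m);im=r.read_camera("wrist"); im2=r.read_camera("scene")[100:300,200:440]; cv2.imwrite("pics/w3.png",np.vstack([im[100:,:,::-1],cv2.resize(im2,(640,533))[100:400,:,::-1]]))
E
```

```text
5.1 [0.5192986  0.32128127 0.01439236] [3.14154451e+00 1.72991080e-04 2.76972682e+00] [ 0.22761611 -2.32433586  3.26358589] 0.003409330900162214
```

View pics/w3.png

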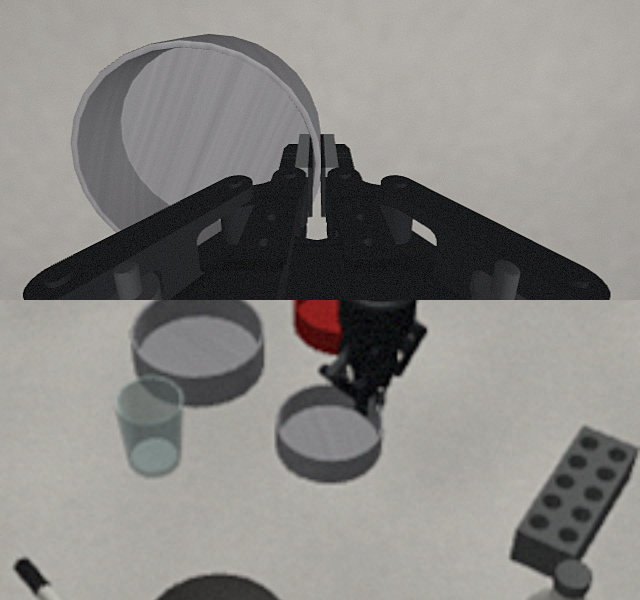

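Call:
drive_tool([
  {"gripper": 1, "dx": -0.02, "dy": -0.04, "dz": 0, "yaw": 0},
  {"gripper": 1, "dx": -0.06, "dy": -0.12, "dz": 0, "yaw": 0},
  {"gripper": 1, "dx": -0.11, "dy": -0.23, "dz": 0, "yaw": 0},
  {"gripper": 1, "dx": -0.17, "dy": -0.35, "dz": 0, "yaw": 0},
  {"gripper": 1, "dx": -0.23, "dy": -0.47, "dz": 0, "yaw": 0},
  {"gripper": 1, "dx": -0.29, "dy": -0.6, "dz": 0, "yaw": 0},
  {"gripper": 1, "dx": -0.35, "dy": -0.73, "dz": 0, "yaw": 0},
  {"gripper": 1, "dx": -0.41, "dy": -0.86, "dz": 0, "yaw": 0},
])

```text
time: 6.0
eef_pos: [0.5262, 0.225, 0.0144]
tool_rot: [3.141, -0.0, 2.77]
contact_force: [-0.2, 4.3, 4.3]
grip_width: 0.0036
```

Call:
drive_tool([
  {"gripper": 1, "dx": -0.06, "dy": -0.13, "dz": 0, "yaw": 0},
  {"gripper": 1, "dx": -0.12, "dy": -0.26, "dz": 0, "yaw": 0},
  {"gripper": 1, "dx": -0.18, "dy": -0.38, "dz": 0, "yaw": 0},
  {"gripper": 1, "dx": -0.24, "dy": -0.5, "dz": 0, "yaw": 0},
  {"gripper": 1, "dx": -0.3, "dy": -0.62, "dz": 0, "yaw": 0},
  {"gripper": 1, "dx": -0.35, "dy": -0.73, "dz": 0, "yaw": 0},
  {"gripper": 1, "dx": -0.4, "dy": -0.83, "dz": 0, "yaw": 0},
  {"gripper": 1, "dx": -0.44, "dy": -0.92, "dz": 0, "yaw": 0},
])

```text
time: 6.8
eef_pos: [0.5339, 0.1236, 0.0144]
tool_rot: [3.141, 0.0, 2.77]
contact_force: [0.3, 5.4, 5.6]
grip_width: 0.0038
```

```bash
python3 - <<'E'
from workcell import r
import cv2,numpy as np
s=r.read_state(); print(s["time"],s["eef_pos"],s["tool_rot"],s["contact_force"],s["grip_width"])
im2=r.read_camera("scene")[120:340,160:440]; cv2.imwrite("pics/s4.png",cv2.resize(im2,(763,600))[:,:,::-1])
E
```

```text
6.8 [0.53386846 0.12361222 0.01438635] [3.14134555e+00 3.89623463e-05 2.76968795e+00] [0.29708842 5.40944603 5.56377985] 0.003790920350810076
```

View pics/s4.png

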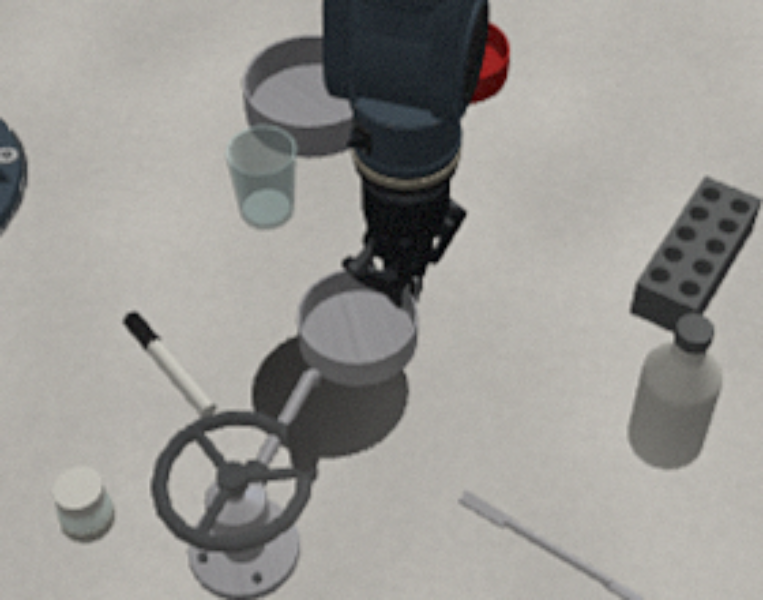

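Call:
drive_tool([
  {"gripper": 1, "dx": -0.04, "dy": -0.09, "dz": 0, "yaw": 0},
  {"gripper": 1, "dx": -0.09, "dy": -0.18, "dz": 0, "yaw": 0},
  {"gripper": 1, "dx": -0.13, "dy": -0.27, "dz": 0, "yaw": 0},
  {"gripper": 1, "dx": -0.18, "dy": -0.36, "dz": 0, "yaw": 0},
  {"gripper": 1, "dx": -0.22, "dy": -0.45, "dz": 0, "yaw": 0},
  {"gripper": 1, "dx": -0.25, "dy": -0.52, "dz": 0, "yaw": 0},
  {"gripper": 1, "dx": -0.27, "dy": -0.56, "dz": 0, "yaw": 0},
  {"gripper": 1, "dx": -0.27, "dy": -0.56, "dz": 0, "yaw": 0},
])

```text
time: 7.65
eef_pos: [0.5385, 0.0612, 0.0144]
tool_rot: [-3.141, 0.0, 2.769]
contact_force: [-0.2, -1.7, 6.5]
grip_width: 0.0036
```

```bash
python3 - <<'E'
from workcell import r
import cv2,numpy as np
s=r.read_state(); print(s["time"],s["eef_pos"],s["tool_rot"],s["contact_force"],s["grip_width"])
im2=r.read_camera("scene")[200:350,180:380]; cv2.imwrite("pics/s5.png",cv2.resize(im2,None,fx=4,fy=4,interpolation=cv2.INTER_CUBIC)[:,:,::-1])
im2=r.read_camera("side")[190:310,280:440]; cv2.imwrite("pics/d5.png",cv2.resize(im2,None,fx=5,fy=5,interpolation=cv2.INTER_CUBIC)[:,:,::-1])
E
```

```text
7.65 [0.5385295  0.06122945 0.01435669] [-3.14088677e+00  2.67625313e-04  2.76902271e+00] [-0.16187455 -1.74972443  6.49853512] 0.0035545795610002606
```

View pics/s5.png

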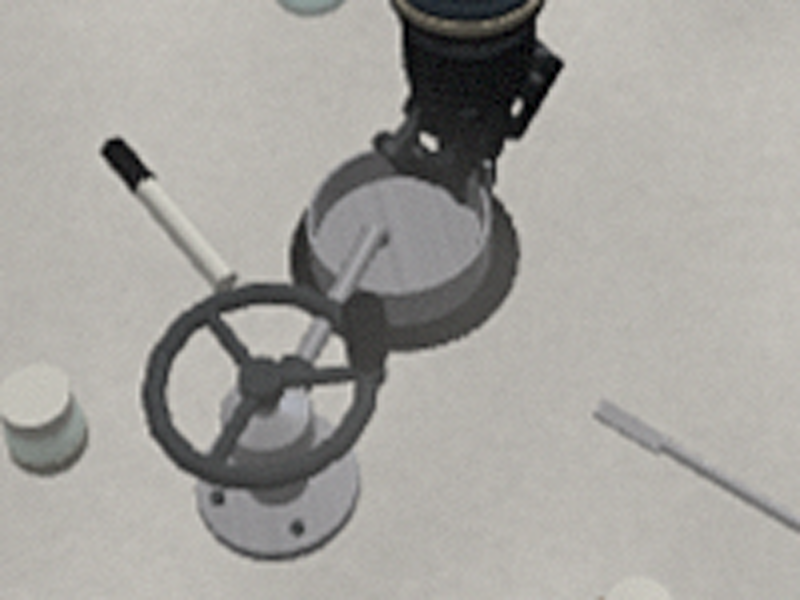

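View pics/d5.png

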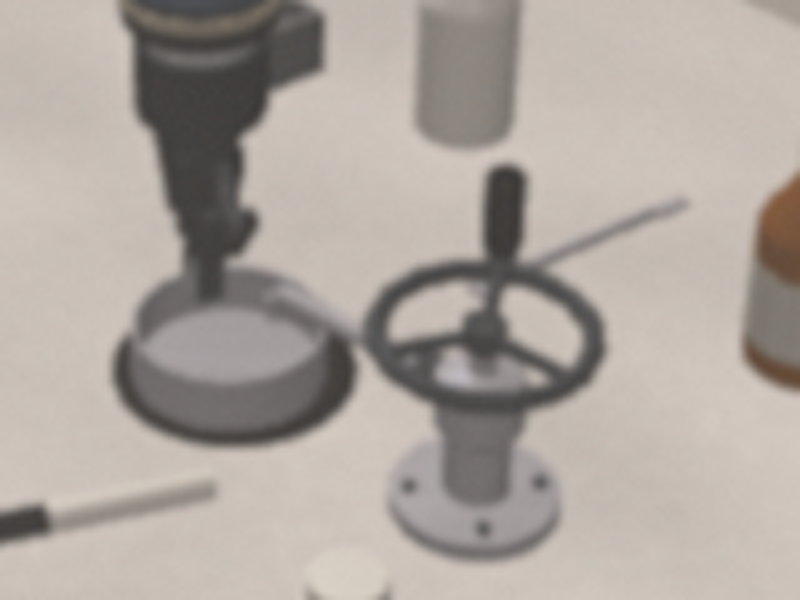

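Call:
drive_tool([
  {"gripper": 0.9, "dx": 0, "dy": 0, "dz": 0, "yaw": 0},
  {"gripper": 0.75, "dx": 0, "dy": 0, "dz": 0, "yaw": 0},
  {"gripper": 0.65, "dx": 0, "dy": 0, "dz": 0, "yaw": 0},
  {"gripper": 0.6, "dx": 0, "dy": 0, "dz": 0, "yaw": 0},
  {"gripper": 0.6, "dx": 0, "dy": 0, "dz": -0.1, "yaw": 0},
  {"gripper": 0.6, "dx": 0, "dy": 0, "dz": -0.3, "yaw": 0},
  {"gripper": 0.6, "dx": 0, "dy": 0, "dz": -0.6, "yaw": 0},
  {"gripper": 0.6, "dx": 0, "dy": 0, "dz": -1, "yaw": 0},
])

```text
time: 8.55
eef_pos: [0.5375, 0.0625, 0.115]
tool_rot: [-3.141, -0.002, 2.77]
contact_force: [1.5, 0.1, -0.6]
grip_width: 0.0344
```

```bash
python3 - <<'E'
from workcell import r
from h import *
np.set_printoptions(precision=4,suppress=True)
s=r.read_state(); print(s["time"],s["eef_pos"],s["grip_width"])
im2=r.read_camera("scene")[200:350,180:380]; cv2.imwrite("pics/s6.png",cv2.resize(im2,None,fx=4,fy=4,interpolation=cv2.INTER_CUBIC)[:,:,::-1])
print(plane("scene",180+367/4,200+333/4,.15),plane("side",280+506/5,190+210/5,.15))
print("wheel",circ("scene",[(142,390),(386,375),(268,283),(268,490)],.113,(180,200),4),circ("side",[(363,335),(605,340),(487,262),(487,410)],.113,(280,190),5))
o1,d1=ray("scene",180+367/4,200+333/4);o2,d2=ray("side",280+506/5,190+210/5)
t=np.linalg.lstsq(np.c_[d1,-d2],o2-o1,rcond=None)[0];print(o1+t[0]*d1,o2+t[1]*d2)
E
```

```text
8.55 [0.5375 0.0625 0.115 ] 0.03437133448973042
[ 0.587  -0.1252  0.15  ] [ 0.5831 -0.1274  0.15  ]
wheel (array([ 0.5431, -0.157 ]), np.float64(0.06143140328649569)) (array([ 0.5374, -0.1589]), np.float64(0.060179949789373625))
[ 0.5861 -0.1239  0.1475] [ 0.5863 -0.1245  0.1471]
```

View pics/s6.png

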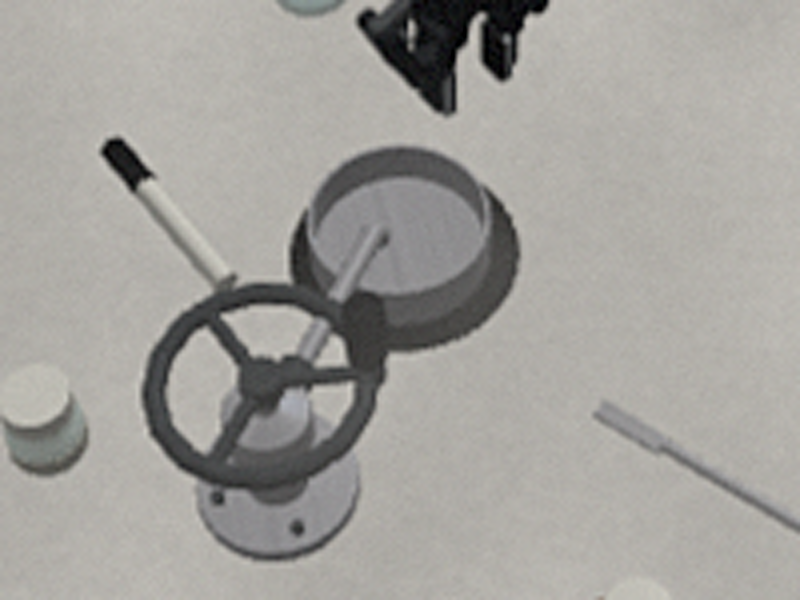

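```bash
python3 - <<'E'
from workcell import r
from h import *
s=r.read_state(); print(s["joint_pos"])
print(plane("scene",337,385,0))
E
```

```text
[ 1.15796058e-01  3.40961325e-01 -1.42578894e-01  1.08071203e+00
 -5.89336009e-05  4.87470246e-01]
[ 0.77454734 -0.18934068  0.        ]
```

Call:
drive_tool([
  {"gripper": 0.3, "dx": 0, "dy": 0, "dz": -0.25, "yaw": 0},
  {"gripper": 0, "dx": 0, "dy": 0, "dz": -0.5, "yaw": 0},
  {"gripper": 0, "dx": -0.08, "dy": -0.11, "dz": -0.75, "yaw": 0},
  {"gripper": 0, "dx": -0.16, "dy": -0.22, "dz": -0.95, "yaw": 0},
  {"gripper": 0, "dx": -0.26, "dy": -0.36, "dz": -1, "yaw": 0},
  {"gripper": 0, "dx": -0.36, "dy": -0.5, "dz": -1, "yaw": 0},
  {"gripper": 0, "dx": -0.46, "dy": -0.64, "dz": -1, "yaw": 0},
  {"gripper": 0, "dx": -0.56, "dy": -0.78, "dz": -1, "yaw": 0},
])

```text
time: 9.4
eef_pos: [0.5625, -0.0314, 0.2145]
tool_rot: [3.142, 0.0, 2.77]
contact_force: [0.1, 1.4, 0.8]
grip_width: 0.0855
```

Call:
drive_tool([
  {"gripper": 0, "dx": -0.1, "dy": -0.13, "dz": 0, "yaw": 0},
  {"gripper": 0, "dx": -0.2, "dy": -0.27, "dz": 0, "yaw": 0},
  {"gripper": 0, "dx": -0.3, "dy": -0.4, "dz": 0, "yaw": 0},
  {"gripper": 0, "dx": -0.4, "dy": -0.54, "dz": 0, "yaw": 0},
  {"gripper": 0, "dx": -0.48, "dy": -0.66, "dz": 0, "yaw": 0},
  {"gripper": 0, "dx": -0.54, "dy": -0.74, "dz": 0, "yaw": 0},
  {"gripper": 0, "dx": -0.57, "dy": -0.79, "dz": 0, "yaw": 0},
  {"gripper": 0, "dx": -0.57, "dy": -0.79, "dz": 0, "yaw": 0},
])

```text
time: 10.2
eef_pos: [0.5868, -0.1252, 0.2142]
tool_rot: [-3.142, -0.0, 2.769]
contact_force: [0.7, 0.6, 0.5]
grip_width: 0.0855
```

```bash
python3 - <<'E'
from workcell import r
from h import *
s=r.read_state(); print(s["time"],s["eef_pos"],s["grip_width"],s["joint_pos"][5])
m=r.camera_model("wrist"); np.save("wm7.npy",m);im=r.read_camera("wrist"); cv2.imwrite("pics/w7.png",im[:,:,::-1])
im2=r.read_camera("scene")[200:350,180:380]; cv2.imwrite("pics/s7.png",cv2.resize(im2,None,fx=4,fy=4,interpolation=cv2.INTER_CUBIC)[:,:,::-1])
E
```

```text
10.2 [ 0.58683174 -0.12523018  0.21417389] 0.08551100532887268 0.1620921494977398
```

View pics/w7.png

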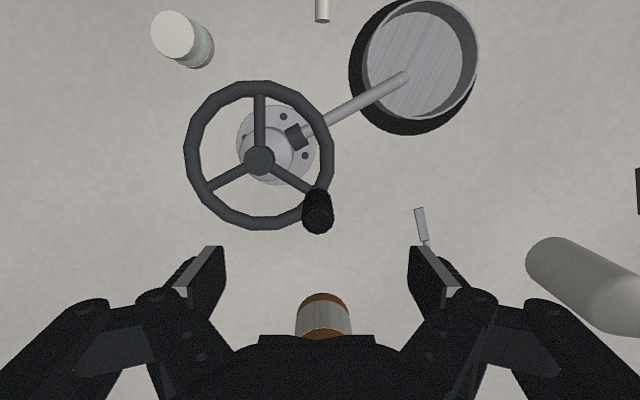

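View pics/s7.png

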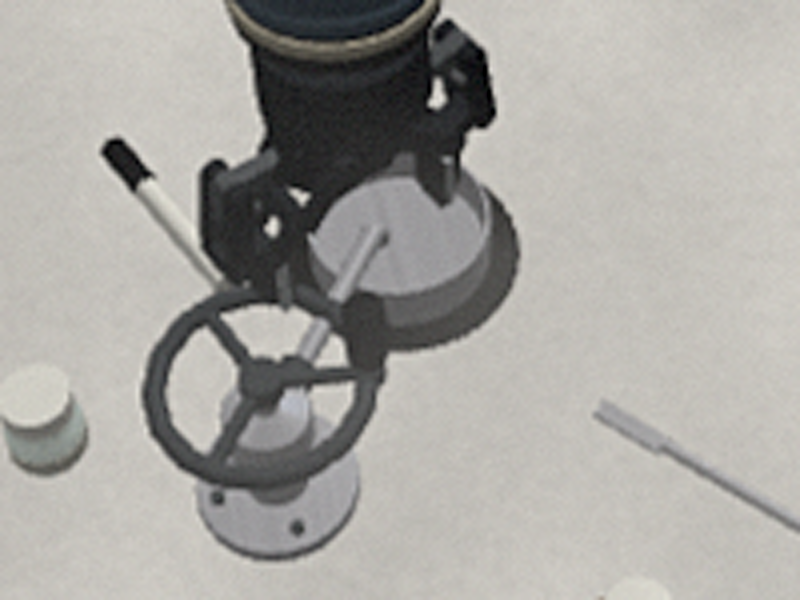

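```bash
python3 - <<'E'
from h import *
np.set_printoptions(precision=4,suppress=True)
m=np.load("wm7.npy",allow_pickle=True).item()
print(circ(m,[(184,155),(334,155),(258,80),(258,231)],.112),plane(m,259,160,.12))
print(plane(m,318,219,.174),proj(m,[.5865,-.1252,.174]),proj(m,[.5865,-.1252,.124]))
a=cv2.imread("pics/w7.png");cv2.imwrite("pics/w7c.png",cv2.resize(a[170:250,270:370],None,fx=6,fy=6,interpolation=cv2.INTER_CUBIC))
E
```

```text
(array([ 0.5421, -0.1565]), np.float64(0.060394414082625386)) [ 0.541  -0.1547  0.12  ]
[ 0.5848 -0.1229  0.174 ] [315.5817 222.5452] [315.7108 200.6088]
```

View pics/w7c.png

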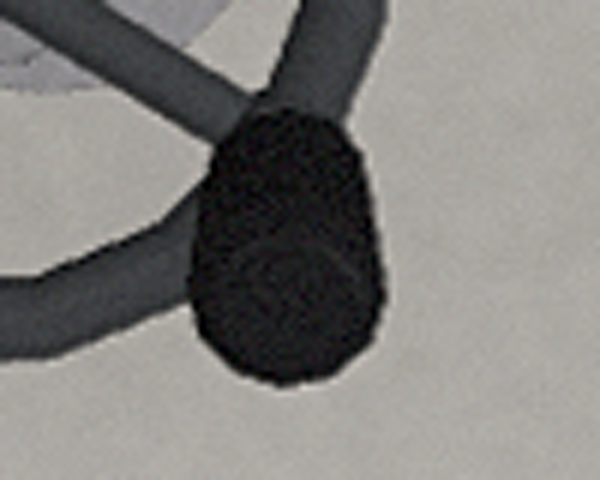

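Call:
drive_tool([
  {"gripper": 0, "dx": 0, "dy": 0.01, "dz": 0.2, "yaw": 0},
  {"gripper": 0, "dx": 0, "dy": 0.01, "dz": 0.4, "yaw": 0},
  {"gripper": 0, "dx": 0, "dy": 0.01, "dz": 0.6, "yaw": 0},
  {"gripper": 0, "dx": 0, "dy": 0.01, "dz": 0.76, "yaw": 0},
  {"gripper": 0, "dx": 0, "dy": 0.01, "dz": 0.83, "yaw": 0},
  {"gripper": 0.3, "dx": 0, "dy": 0.01, "dz": 0.83, "yaw": 0},
  {"gripper": 0.5, "dx": 0, "dy": 0.01, "dz": 0.83, "yaw": 0},
  {"gripper": 0.6, "dx": 0, "dy": 0.01, "dz": 0.83, "yaw": 0},
], squeeze=50)

```text
time: 11.1
eef_pos: [0.5877, -0.1237, 0.1323]
tool_rot: [3.141, 0.001, 2.77]
contact_force: [-0.5, -1.2, 0.8]
grip_width: 0.0439
```

Call:
drive_tool([
  {"gripper": 0.7, "dx": 0, "dy": 0, "dz": 0, "yaw": 0},
  {"gripper": 0.75, "dx": 0, "dy": 0, "dz": 0, "yaw": 0},
  {"gripper": 0.8, "dx": 0, "dy": 0, "dz": 0, "yaw": 0},
  {"gripper": 1, "dx": 0, "dy": 0, "dz": 0, "yaw": 0},
  {"gripper": 1, "dx": 0, "dy": 0, "dz": 0, "yaw": 0},
  {"gripper": 1, "dx": 0, "dy": 0, "dz": 0, "yaw": 0},
  {"gripper": 1, "dx": 0, "dy": 0, "dz": 0, "yaw": 0},
  {"gripper": 1, "dx": 0, "dy": 0, "dz": 0, "yaw": 0},
])

```text
time: 11.9
eef_pos: [0.5873, -0.124, 0.132]
tool_rot: [-3.142, 0.001, 2.77]
contact_force: [-2.1, 0.2, 7.3]
grip_width: 0.0206
```

```bash
python3 - <<'E'
from workcell import r
from h import *
s=r.read_state(); print(s["time"],s["eef_pos"],s["grip_width"],s["contact_force"])
m=r.camera_model("wrist"); np.save("wm8.npy",m);im=r.read_camera("wrist"); cv2.imwrite("pics/w8.png",im[:,:,::-1])
E
```

```text
11.9 [ 0.58734431 -0.12398332  0.13203014] 0.020599811616319703 [-2.07305218  0.16292293  7.2868513 ]
```

View pics/w8.png

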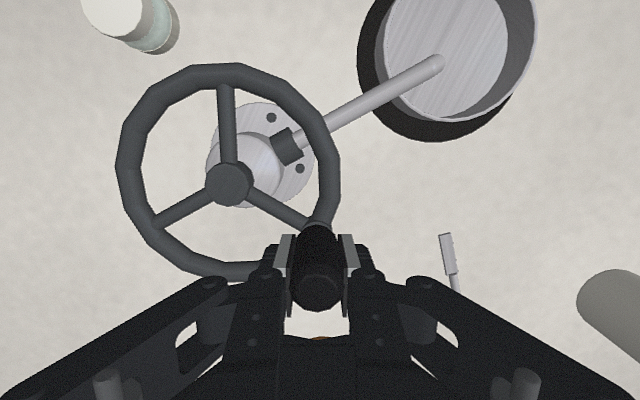

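```bash
cat > arc.py <<'E'
import sys,json
from h import *
# usage: arc.py cx cy R b0 list-of-bearings(deg)
cx,cy,R,b0=map(float,sys.argv[1:5]); bs=[float(x) for x in sys.argv[5:]]
yaw=2.77; X=np.array([np.cos(yaw),np.sin(yaw)]);Y=np.array([np.sin(yaw),-np.cos(yaw)])
P=lambda b:R*np.array([np.cos(np.radians(b)),np.sin(np.radians(b))])
for b in bs:
    d=(P(b)-P(b0))*10; print(b,round(d@X,3),round(d@Y,3))
E
python3 - <<'E'
from h import *
m=np.load("wm8.npy",allow_pickle=True).item()
print(plane(m,229,182,.12),circ(m,[(115,165),(342,185),(222,62),(122,210),(150,100),(320,115)],.113))
E
python3 arc.py 0 0 .055 35.5 32.5 26.5 18.5 10.5 2.5 -5.5 -13.5 -19.5
```

```text
[ 0.54038762 -0.1537299   0.12      ] (array([ 0.54434825, -0.15694973]), np.float64(0.06137855952195773))
32.5 -0.024 -0.016
26.5 -0.068 -0.053
18.5 -0.121 -0.108
10.5 -0.166 -0.17
2.5 -0.202 -0.238
-5.5 -0.228 -0.311
-13.5 -0.244 -0.386
-19.5 -0.248 -0.443
```

Call:
drive_tool([
  {"gripper": 1, "dx": -0.024, "dy": -0.016, "dz": 0, "yaw": 0},
  {"gripper": 1, "dx": -0.068, "dy": -0.053, "dz": 0, "yaw": 0},
  {"gripper": 1, "dx": -0.121, "dy": -0.108, "dz": 0, "yaw": 0},
  {"gripper": 1, "dx": -0.166, "dy": -0.17, "dz": 0, "yaw": 0},
  {"gripper": 1, "dx": -0.202, "dy": -0.238, "dz": 0, "yaw": 0},
  {"gripper": 1, "dx": -0.228, "dy": -0.311, "dz": 0, "yaw": 0},
  {"gripper": 1, "dx": -0.244, "dy": -0.386, "dz": 0, "yaw": 0},
  {"gripper": 1, "dx": -0.248, "dy": -0.443, "dz": 0, "yaw": 0},
])

```text
time: 12.75
eef_pos: [0.5956, -0.1747, 0.1321]
tool_rot: [3.141, 0.003, 2.77]
contact_force: [8.8, 0.1, 1.9]
grip_width: 0.0207
```

```bash
python3 arc.py 0 0 .055 -19.5 -23.5 -31.5 -39.5 -47.5 -55.5 -63.5 -71.5 -77.5; python3 - <<'E'
from workcell import r
s=r.read_state(); print(s["time"],s["eef_pos"],s["contact_force"],s["wrist_torque"])
E
```

```text
-23.5 0.0 -0.038
-31.5 0.008 -0.115
-39.5 0.027 -0.189
-47.5 0.056 -0.26
-55.5 0.095 -0.326
-63.5 0.142 -0.387
-71.5 0.198 -0.44
-77.5 0.244 -0.474
12.75 [ 0.59558998 -0.17473675  0.13213631] [8.7826032  0.12753319 1.92195781] [ 0.06937445 -1.6281784   0.04109888]
```

```bash
cat > arc2.py <<'E'
import sys
from h import *
# usage: cx cy R px py bearings ; commanded start p
cx,cy,R,px,py=map(float,sys.argv[1:6]); bs=[float(x) for x in sys.argv[6:]]
yaw=2.77; X=np.array([np.cos(yaw),np.sin(yaw)]);Y=np.array([np.sin(yaw),-np.cos(yaw)])
for b in bs:
    t=np.array([cx,cy])+R*np.array([np.cos(np.radians(b)),np.sin(np.radians(b))])
    d=(t-[px,py])*10; dx,dy=round(d@X,3),round(d@Y,3); print(b,dx,dy,"" if max(abs(dx),abs(dy))<=1 else "BIG")
print("end",np.array([px,py])+(dx*X+dy*Y)/10)
E
python3 arc2.py .5435 -.1572 .055 .5943 -.1743 -24 -32 -40 -48 -56 -64 -72 -80
```

```text
-24.0 -0.014 -0.051 
-32.0 -0.005 -0.127 
-40.0 0.014 -0.202 
-48.0 0.044 -0.272 
-56.0 0.083 -0.338 
-64.0 0.131 -0.398 
-72.0 0.187 -0.451 
-80.0 0.25 -0.495 
end [ 0.5530328  -0.21134414]
```

Call:
drive_tool([
  {"gripper": 1, "dx": -0.014, "dy": -0.051, "dz": 0, "yaw": 0},
  {"gripper": 1, "dx": -0.005, "dy": -0.127, "dz": 0, "yaw": 0},
  {"gripper": 1, "dx": 0.014, "dy": -0.202, "dz": 0, "yaw": 0},
  {"gripper": 1, "dx": 0.044, "dy": -0.272, "dz": 0, "yaw": 0},
  {"gripper": 1, "dx": 0.083, "dy": -0.338, "dz": 0, "yaw": 0},
  {"gripper": 1, "dx": 0.131, "dy": -0.398, "dz": 0, "yaw": 0},
  {"gripper": 1, "dx": 0.187, "dy": -0.451, "dz": 0, "yaw": 0},
  {"gripper": 1, "dx": 0.25, "dy": -0.495, "dz": 0, "yaw": 0},
])

```text
time: 13.55
eef_pos: [0.5533, -0.2115, 0.132]
tool_rot: [3.141, 0.002, 2.77]
contact_force: [1.8, 1.4, 7.0]
grip_width: 0.0208
```

```bash
python3 - <<'E'
from h import *
from workcell import r
s=r.read_state(); print(s["time"],s["eef_pos"],s["contact_force"],s["wrist_torque"])
P=np.array([[.5873,-.1240],[.5956,-.1747],s["eef_pos"][:2]])
A=np.c_[2*P,np.ones(3)];c=np.linalg.solve(A,(P**2).sum(1));print(c[:2],np.sqrt(c[2]+c[:2]@c[:2]))
E
python3 arc2.py .5435 -.1572 .055 .5530 -.2113 -88 -96 -104 -112 -120 -128 -136 -142
```

```text
13.55 [ 0.55325708 -0.21154011  0.13203876] [1.8049136  1.36476349 7.03891686] [ 0.43449838 -0.45882585 -0.01863053]
[ 0.54321676 -0.15724617] 0.05521449043548183
-88.0 0.067 -0.036 
-96.0 0.14 -0.061 
-104.0 0.215 -0.076 
-112.0 0.292 -0.08 
-120.0 0.368 -0.074 
-128.0 0.443 -0.057 
-136.0 0.515 -0.03 
-142.0 0.566 -0.003 
end [ 0.50015401 -0.19102807]
```

Call:
drive_tool([
  {"gripper": 1, "dx": 0.067, "dy": -0.036, "dz": 0, "yaw": 0},
  {"gripper": 1, "dx": 0.14, "dy": -0.061, "dz": 0, "yaw": 0},
  {"gripper": 1, "dx": 0.215, "dy": -0.076, "dz": 0, "yaw": 0},
  {"gripper": 1, "dx": 0.292, "dy": -0.08, "dz": 0, "yaw": 0},
  {"gripper": 1, "dx": 0.368, "dy": -0.074, "dz": 0, "yaw": 0},
  {"gripper": 1, "dx": 0.443, "dy": -0.057, "dz": 0, "yaw": 0},
  {"gripper": 1, "dx": 0.515, "dy": -0.03, "dz": 0, "yaw": 0},
  {"gripper": 1, "dx": 0.566, "dy": -0.003, "dz": 0, "yaw": 0},
])

```text
time: 14.35
eef_pos: [0.5002, -0.1912, 0.132]
tool_rot: [-3.141, 0.002, 2.769]
contact_force: [2.8, -1.8, 6.2]
grip_width: 0.0208
```

```bash
python3 - <<'E'
from h import *
from workcell import r
s=r.read_state(); print(s["time"],s["eef_pos"],s["contact_force"],s["wrist_torque"])
P=np.array([[.5873,-.1240],[.5956,-.1747],[.5533,-.2115],s["eef_pos"][:2]])
A=np.c_[2*P,np.ones(4)];c=np.linalg.lstsq(A,(P**2).sum(1),rcond=None)[0];print(c[:2],np.sqrt(c[2]+c[:2]@c[:2]))
d=P-c[:2];print(np.degrees(np.arctan2(d[:,1],d[:,0])))
E
python3 arc2.py .5435 -.1572 .055 .50015 -.1910 -146 -150 -154 -158 -160 -162 -164 -165
```

```text
14.35 [ 0.50021219 -0.19122838  0.13204644] [ 2.81422895 -1.78097608  6.24530839] [-0.33548373 -0.37080507 -0.00191076]
[ 0.5434819  -0.15731239] 0.05500823024092166
[  37.24364401  -18.44969838  -79.73015006 -141.90967441]
-146.0 0.032 0.02 
-150.0 0.063 0.043 
-154.0 0.092 0.068 
-158.0 0.119 0.095 
-160.0 0.132 0.109 
-162.0 0.144 0.124 
-164.0 0.156 0.139 
-165.0 0.162 0.147 
end [ 0.49039321 -0.17142105]
```

Call:
drive_tool([
  {"gripper": 1, "dx": 0.032, "dy": 0.02, "dz": 0, "yaw": 0},
  {"gripper": 1, "dx": 0.063, "dy": 0.043, "dz": 0, "yaw": 0},
  {"gripper": 1, "dx": 0.092, "dy": 0.068, "dz": 0, "yaw": 0},
  {"gripper": 1, "dx": 0.119, "dy": 0.095, "dz": 0, "yaw": 0},
  {"gripper": 1, "dx": 0.132, "dy": 0.109, "dz": 0, "yaw": 0},
  {"gripper": 1, "dx": 0.144, "dy": 0.124, "dz": 0, "yaw": 0},
  {"gripper": 1, "dx": 0.156, "dy": 0.139, "dz": 0, "yaw": 0},
  {"gripper": 1, "dx": 0.162, "dy": 0.147, "dz": 0, "yaw": 0},
])

```text
time: 15.15
eef_pos: [0.4905, -0.1718, 0.132]
tool_rot: [-3.141, 0.001, 2.769]
contact_force: [-1.4, -2.1, 8.7]
grip_width: 0.0203
```

```bash
python3 - <<'E'
from h import *
from workcell import r
s=r.read_state(); print(s["time"],s["eef_pos"],s["contact_force"],s["wrist_torque"])
d=s["eef_pos"][:2]-[.5435,-.1573];print(np.degrees(np.arctan2(d[1],d[0])),np.hypot(*d))
E
python3 arc2.py .5435 -.1573 .055 .49039 -.17142 -165.5 -166.5 -167.5 -168.5 -169.5 -170 -170.5 -170.5 -172 -173 -174 -175
```

```text
15.15 [ 0.49050299 -0.17182826  0.13202283] [-1.43702669 -2.0779961   8.72620318] [-0.50191094  0.23708294 -0.00318365]
-164.66991436794652 0.054952278455639984
-165.5 0.003 0.003 
-166.5 0.008 0.011 
-167.5 0.014 0.019 
-168.5 0.019 0.027 
-169.5 0.024 0.035 
-170.0 0.026 0.039 
-170.5 0.029 0.043 
-170.5 0.029 0.043 
-172.0 0.036 0.055 
-173.0 0.041 0.064 
-174.0 0.045 0.072 
-175.0 0.05 0.081 
end [ 0.48867236 -0.16205732]
```

Call:
drive_tool([
  {"gripper": 1, "dx": 0.003, "dy": 0.003, "dz": 0, "yaw": 0},
  {"gripper": 1, "dx": 0.008, "dy": 0.011, "dz": 0, "yaw": 0},
  {"gripper": 1, "dx": 0.014, "dy": 0.019, "dz": 0, "yaw": 0},
  {"gripper": 1, "dx": 0.019, "dy": 0.027, "dz": 0, "yaw": 0},
  {"gripper": 1, "dx": 0.024, "dy": 0.035, "dz": 0, "yaw": 0},
  {"gripper": 1, "dx": 0.026, "dy": 0.039, "dz": 0, "yaw": 0},
  {"gripper": 1, "dx": 0.029, "dy": 0.043, "dz": 0, "yaw": 0},
  {"gripper": 1, "dx": 0.029, "dy": 0.043, "dz": 0, "yaw": 0},
])

```text
time: 15.95
eef_pos: [0.4893, -0.1667, 0.132]
tool_rot: [-3.141, 0.001, 2.769]
contact_force: [-1.0, -1.3, 9.0]
grip_width: 0.0208
```

```bash
cat > st.py <<'E'
from h import *
from workcell import r
s=r.read_state(); print(s["time"],s["eef_pos"],s["contact_force"],s["wrist_torque"],s["qd"])
d=s["eef_pos"][:2]-[.5435,-.1573];b=np.arctan2(d[1],d[0]);print(np.degrees(b),np.hypot(*d),"Ft",s["contact_force"][:2]@[-np.sin(b),np.cos(b)],"Fr",s["contact_force"][:2]@[np.cos(b),np.sin(b)])
E
python3 st.py
python3 arc2.py .5435 -.1573 .055 .48925 -.16638 -171.2 -171.8 -172.4 -173 -173.6 -174.2 -174.8 -174.8
```

```text
15.95 [ 0.48933599 -0.16673407  0.13198032] [-0.98687948 -1.34226062  8.99708088] [-0.30172295  0.24486165 -0.01273363] [-0.00019176 -0.00132088  0.00025093  0.00028846  0.00166571  0.00030193]
-170.11957365995443 0.05497946713652636 Ft 1.1530110437448844 Fr 1.2025640155520976
-171.2 0.003 0.006 
-171.8 0.006 0.011 
-172.4 0.009 0.016 
-173.0 0.012 0.021 
-173.6 0.015 0.026 
-174.2 0.017 0.031 
-174.8 0.02 0.036 
-174.8 0.02 0.036 
end [ 0.48869366 -0.1622995 ]
```

Call:
drive_tool([
  {"gripper": 1, "dx": 0.003, "dy": 0.006, "dz": 0, "yaw": 0},
  {"gripper": 1, "dx": 0.006, "dy": 0.011, "dz": 0, "yaw": 0},
  {"gripper": 1, "dx": 0.009, "dy": 0.016, "dz": 0, "yaw": 0},
  {"gripper": 1, "dx": 0.012, "dy": 0.021, "dz": 0, "yaw": 0},
  {"gripper": 1, "dx": 0.015, "dy": 0.026, "dz": 0, "yaw": 0},
  {"gripper": 1, "dx": 0.017, "dy": 0.031, "dz": 0, "yaw": 0},
  {"gripper": 1, "dx": 0.02, "dy": 0.036, "dz": 0, "yaw": 0},
  {"gripper": 1, "dx": 0.02, "dy": 0.036, "dz": 0, "yaw": 0},
])

```text
time: 16.75
eef_pos: [0.489, -0.1639, 0.132]
tool_rot: [-3.139, 0.002, 2.769]
contact_force: [-0.1, -12.9, 5.4]
grip_width: 0.0206
```

```bash
python3 st.py
python3 arc2.py .5435 -.1573 .055 .48869 -.1623 -175.2 -175.8 -176.4 -177 -177.6 -178.2 -178.2 -178.2
```

```text
16.75 [ 0.48895899 -0.16391483  0.13204409] [ -0.06863531 -12.87701755   5.42793201] [-2.41015653  0.10089221 -0.00545582] [-2.21915167e-03  1.89563053e-04  8.08109750e-04  6.02858239e-05
  1.01402460e-03 -6.83717199e-06]
-173.08483578839545 0.05494067947660427 Ft 12.775080164216293 Fr 1.618523565756541
-175.2 0.001 0.004 
-175.8 0.004 0.009 
-176.4 0.006 0.014 
-177.0 0.009 0.019 
-177.6 0.011 0.025 
-178.2 0.013 0.03 
-178.2 0.013 0.03 
-178.2 0.013 0.03 
end [ 0.48856802 -0.15903272]
```

The force jumped to about 13 N at bearing −173°, where the stop was expected. A small extra push should confirm it is hard.

Call:
drive_tool([
  {"gripper": 1, "dx": 0.001, "dy": 0.004, "dz": 0, "yaw": 0},
  {"gripper": 1, "dx": 0.004, "dy": 0.009, "dz": 0, "yaw": 0},
  {"gripper": 1, "dx": 0.006, "dy": 0.014, "dz": 0, "yaw": 0},
  {"gripper": 1, "dx": 0.006, "dy": 0.014, "dz": 0, "yaw": 0},
  {"gripper": 1, "dx": 0.006, "dy": 0.014, "dz": 0, "yaw": 0},
  {"gripper": 1, "dx": 0.006, "dy": 0.014, "dz": 0, "yaw": 0},
  {"gripper": 1, "dx": 0.006, "dy": 0.014, "dz": 0, "yaw": 0},
  {"gripper": 1, "dx": 0.006, "dy": 0.014, "dz": 0, "yaw": 0},
])

```text
time: 17.55
eef_pos: [0.4889, -0.1637, 0.1321]
tool_rot: [-3.136, 0.003, 2.768]
contact_force: [-0.8, -22.9, 2.7]
grip_width: 0.0208
```

```bash
python3 st.py
```

```text
17.55 [ 0.48894898 -0.1636878   0.13208595] [ -0.76288064 -22.87259719   2.65363823] [-4.5237088   0.03616681  0.0883786 ] [ 0.00261921  0.00057497  0.00133862 -0.00152065 -0.00029883  0.0012276 ]
-173.3212081721403 0.05492374997080438 Ft 22.628653039618232 Fr 3.4178576218378303
```

Confirmed hard stop: 22.6 N with no further movement, unloaded bearing about −172.8°. Next is backing off 720° anticlockwise.

```bash
python3 - <<'E'
from h import *
yaw=2.77; X=np.array([np.cos(yaw),np.sin(yaw)]);Y=np.array([np.sin(yaw),-np.cos(yaw)])
C=np.array([.5435,-.1573]);R=.055
p=np.array([.48869,-.1623])+(.006*X+.014*Y)/10
seq=[-174.5,-172,-166,-156,-145,-133,-121,-109]
b=-109
while b+12*8<720-172.8-40: seq+=list(b+12*np.arange(1,9)); b=seq[-1]
rest=720-172.8-b; print(len(seq),rest)
i=0
while i<len(seq):
    out=[]
    for bb in seq[i:i+8]:
        t=C+R*np.array([np.cos(np.radians(bb)),np.sin(np.radians(bb))]); d=(t-p)*10; q=(round(d@X,3),round(d@Y,3)); out.append(q)
    print(seq[i+7],out); p=p+(q[0]*X+q[1]*Y)/10; i+=8
print(p)
E
```

```text
56 80.20000000000005
-109 [(np.float64(-0.008), np.float64(-0.016)), (np.float64(-0.019), np.float64(-0.037)), (np.float64(-0.05), np.float64(-0.086)), (np.float64(-0.112), np.float64(-0.159)), (np.float64(-0.193), np.float64(-0.226)), (np.float64(-0.295), np.float64(-0.279)), (np.float64(-0.406), np.float64(-0.311)), (np.float64(-0.521), np.float64(-0.318))]
-13 [(np.float64(-0.113), np.float64(0.017)), (np.float64(-0.221), np.float64(0.056)), (np.float64(-0.318), np.float64(0.118)), (np.float64(-0.401), np.float64(0.198)), (np.float64(-0.464), np.float64(0.294)), (np.float64(-0.507), np.float64(0.401)), (np.float64(-0.526), np.float64(0.514)), (np.float64(-0.522), np.float64(0.629))]
83 [(np.float64(0.029), np.float64(0.111)), (np.float64(0.08), np.float64(0.214)), (np.float64(0.151), np.float64(0.305)), (np.float64(0.239), np.float64(0.378)), (np.float64(0.341), np.float64(0.432)), (np.float64(0.452), np.float64(0.463)), (np.float64(0.566), np.float64(0.47)), (np.float64(0.68), np.float64(0.454))]
179 [(np.float64(0.108), np.float64(-0.04)), (np.float64(0.205), np.float64(-0.102))
[... 563 characters left out ...]
, np.float64(-0.303))]
371 [(np.float64(-0.097), np.float64(0.062)), (np.float64(-0.18), np.float64(0.142)), (np.float64(-0.243), np.float64(0.238)), (np.float64(-0.286), np.float64(0.345)), (np.float64(-0.305), np.float64(0.458)), (np.float64(-0.301), np.float64(0.573)), (np.float64(-0.272), np.float64(0.684)), (np.float64(-0.221), np.float64(0.787))]
467 [(np.float64(0.071), np.float64(0.091)), (np.float64(0.159), np.float64(0.164)), (np.float64(0.261), np.float64(0.218)), (np.float64(0.372), np.float64(0.249)), (np.float64(0.486), np.float64(0.256)), (np.float64(0.6), np.float64(0.24)), (np.float64(0.708), np.float64(0.2)), (np.float64(0.805), np.float64(0.138))]
[ 0.52743446 -0.10473963]
```

Call:
drive_tool([
  {"gripper": 1, "dx": -0.008, "dy": -0.016, "dz": 0, "yaw": 0},
  {"gripper": 1, "dx": -0.019, "dy": -0.037, "dz": 0, "yaw": 0},
  {"gripper": 1, "dx": -0.05, "dy": -0.086, "dz": 0, "yaw": 0},
  {"gripper": 1, "dx": -0.112, "dy": -0.159, "dz": 0, "yaw": 0},
  {"gripper": 1, "dx": -0.193, "dy": -0.226, "dz": 0, "yaw": 0},
  {"gripper": 1, "dx": -0.295, "dy": -0.279, "dz": 0, "yaw": 0},
  {"gripper": 1, "dx": -0.406, "dy": -0.311, "dz": 0, "yaw": 0},
  {"gripper": 1, "dx": -0.521, "dy": -0.318, "dz": 0, "yaw": 0},
])

```text
time: 18.35
eef_pos: [0.5258, -0.2096, 0.132]
tool_rot: [3.141, 0.0, 2.769]
contact_force: [-1.0, 7.7, 10.6]
grip_width: 0.0206
```

```bash
python3 st.py
```

```text
18.35 [ 0.52578762 -0.20957952  0.13196495] [-0.9990445   7.68308937 10.61575934] [ 1.47745568  0.14879081 -0.02923291] [-0.00388431  0.22795977  0.33558846  0.10773079  0.01314023 -0.00670118]
-108.716458398978 0.055198518855742555 Ft -3.411601810044077 Fr -6.9562148673279225
```

Tracking is good, so I'll continue.

Call:
drive_tool([
  {"gripper": 1, "dx": -0.113, "dy": 0.017, "dz": 0, "yaw": 0},
  {"gripper": 1, "dx": -0.221, "dy": 0.056, "dz": 0, "yaw": 0},
  {"gripper": 1, "dx": -0.318, "dy": 0.118, "dz": 0, "yaw": 0},
  {"gripper": 1, "dx": -0.401, "dy": 0.198, "dz": 0, "yaw": 0},
  {"gripper": 1, "dx": -0.464, "dy": 0.294, "dz": 0, "yaw": 0},
  {"gripper": 1, "dx": -0.507, "dy": 0.401, "dz": 0, "yaw": 0},
  {"gripper": 1, "dx": -0.526, "dy": 0.514, "dz": 0, "yaw": 0},
  {"gripper": 1, "dx": -0.522, "dy": 0.629, "dz": 0, "yaw": 0},
])

```text
time: 19.15
eef_pos: [0.5973, -0.1698, 0.132]
tool_rot: [-3.141, 0.001, 2.769]
contact_force: [-6.9, -1.1, 10.5]
grip_width: 0.0207
```

Call:
drive_tool([
  {"gripper": 1, "dx": 0.029, "dy": 0.111, "dz": 0, "yaw": 0},
  {"gripper": 1, "dx": 0.08, "dy": 0.214, "dz": 0, "yaw": 0},
  {"gripper": 1, "dx": 0.151, "dy": 0.305, "dz": 0, "yaw": 0},
  {"gripper": 1, "dx": 0.239, "dy": 0.378, "dz": 0, "yaw": 0},
  {"gripper": 1, "dx": 0.341, "dy": 0.432, "dz": 0, "yaw": 0},
  {"gripper": 1, "dx": 0.452, "dy": 0.463, "dz": 0, "yaw": 0},
  {"gripper": 1, "dx": 0.566, "dy": 0.47, "dz": 0, "yaw": 0},
  {"gripper": 1, "dx": 0.68, "dy": 0.454, "dz": 0, "yaw": 0},
])

```text
time: 19.95
eef_pos: [0.5505, -0.1027, 0.132]
tool_rot: [-3.141, 0.002, 2.77]
contact_force: [1.8, -6.1, 7.1]
grip_width: 0.0206
```

```bash
python3 st.py
```

```text
19.95 [ 0.55051951 -0.10268064  0.13202337] [ 1.79074629 -6.0717246   7.10731481] [-1.35827296 -0.36619983  0.03429749] [ 0.00245128 -0.22833066 -0.3382199  -0.10759394 -0.01339878  0.00429937]
82.67666673028525 0.05506857771145731 Ft -2.5500923474112236 Fr -5.793931381345255
```

Call:
drive_tool([
  {"gripper": 1, "dx": 0.108, "dy": -0.04, "dz": 0, "yaw": 0},
  {"gripper": 1, "dx": 0.205, "dy": -0.102, "dz": 0, "yaw": 0},
  {"gripper": 1, "dx": 0.288, "dy": -0.182, "dz": 0, "yaw": 0},
  {"gripper": 1, "dx": 0.351, "dy": -0.278, "dz": 0, "yaw": 0},
  {"gripper": 1, "dx": 0.394, "dy": -0.384, "dz": 0, "yaw": 0},
  {"gripper": 1, "dx": 0.413, "dy": -0.498, "dz": 0, "yaw": 0},
  {"gripper": 1, "dx": 0.409, "dy": -0.613, "dz": 0, "yaw": 0},
  {"gripper": 1, "dx": 0.38, "dy": -0.724, "dz": 0, "yaw": 0},
])

```text
time: 20.75
eef_pos: [0.4885, -0.1565, 0.132]
tool_rot: [3.141, 0.001, 2.77]
contact_force: [4.3, 3.7, 7.6]
grip_width: 0.0204
```

Call:
drive_tool([
  {"gripper": 1, "dx": -0.051, "dy": -0.103, "dz": 0, "yaw": 0},
  {"gripper": 1, "dx": -0.122, "dy": -0.193, "dz": 0, "yaw": 0},
  {"gripper": 1, "dx": -0.21, "dy": -0.267, "dz": 0, "yaw": 0},
  {"gripper": 1, "dx": -0.312, "dy": -0.32, "dz": 0, "yaw": 0},
  {"gripper": 1, "dx": -0.423, "dy": -0.352, "dz": 0, "yaw": 0},
  {"gripper": 1, "dx": -0.538, "dy": -0.359, "dz": 0, "yaw": 0},
  {"gripper": 1, "dx": -0.651, "dy": -0.342, "dz": 0, "yaw": 0},
  {"gripper": 1, "dx": -0.759, "dy": -0.303, "dz": 0, "yaw": 0},
])

```text
time: 21.55
eef_pos: [0.5484, -0.2123, 0.132]
tool_rot: [3.141, 0.0, 2.769]
contact_force: [-3.6, 7.1, 11.2]
grip_width: 0.0204
```

```bash
python3 st.py
```

```text
21.55 [ 0.54844208 -0.21228032  0.13195535] [-3.60053878  7.10845201 11.2273308 ] [ 1.34554283  0.71299121 -0.0437985 ] [0.07502022 0.21637611 0.32619444 0.11509105 0.01331448 0.07048054]
-84.86358906414488 0.055201989374714995 Ft -2.9496801745210393 Fr -7.402253461723317
```

Call:
drive_tool([
  {"gripper": 1, "dx": -0.097, "dy": 0.062, "dz": 0, "yaw": 0},
  {"gripper": 1, "dx": -0.18, "dy": 0.142, "dz": 0, "yaw": 0},
  {"gripper": 1, "dx": -0.243, "dy": 0.238, "dz": 0, "yaw": 0},
  {"gripper": 1, "dx": -0.286, "dy": 0.345, "dz": 0, "yaw": 0},
  {"gripper": 1, "dx": -0.305, "dy": 0.458, "dz": 0, "yaw": 0},
  {"gripper": 1, "dx": -0.301, "dy": 0.573, "dz": 0, "yaw": 0},
  {"gripper": 1, "dx": -0.272, "dy": 0.684, "dz": 0, "yaw": 0},
  {"gripper": 1, "dx": -0.221, "dy": 0.787, "dz": 0, "yaw": 0},
])

```text
time: 22.35
eef_pos: [0.5977, -0.147, 0.132]
tool_rot: [-3.141, 0.001, 2.769]
contact_force: [-4.8, -4.5, 8.6]
grip_width: 0.0206
```

Call:
drive_tool([
  {"gripper": 1, "dx": 0.071, "dy": 0.091, "dz": 0, "yaw": 0},
  {"gripper": 1, "dx": 0.159, "dy": 0.164, "dz": 0, "yaw": 0},
  {"gripper": 1, "dx": 0.261, "dy": 0.218, "dz": 0, "yaw": 0},
  {"gripper": 1, "dx": 0.372, "dy": 0.249, "dz": 0, "yaw": 0},
  {"gripper": 1, "dx": 0.486, "dy": 0.256, "dz": 0, "yaw": 0},
  {"gripper": 1, "dx": 0.6, "dy": 0.24, "dz": 0, "yaw": 0},
  {"gripper": 1, "dx": 0.708, "dy": 0.2, "dz": 0, "yaw": 0},
  {"gripper": 1, "dx": 0.805, "dy": 0.138, "dz": 0, "yaw": 0},
])

```text
time: 23.15
eef_pos: [0.5276, -0.1046, 0.132]
tool_rot: [3.141, 0.002, 2.77]
contact_force: [4.1, -4.3, 6.1]
grip_width: 0.0206
```

```bash
python3 st.py; python3 arc2.py .5435 -.1573 .055 .52743 -.10474 118 129 140 150 160 170 176 180; python3 arc2.py .5435 -.1573 .055 .4885 -.1573 181.5 183 184.5 186 187 187.2 187.2 187.2
```

```text
23.15 [ 0.52764225 -0.10460234  0.13204022] [ 4.10238063 -4.33163566  6.05672797] [-0.8248113  -0.82207886  0.02281815] [-0.0871942  -0.20958185 -0.29247613 -0.09090597 -0.01238537 -0.08216198]
106.74756244748993 0.05503191948243813 Ft -2.6801877267430045 Fr -5.330027021249513
118.0 0.076 -0.073 
129.0 0.137 -0.159 
140.0 0.18 -0.255 
150.0 0.203 -0.348 
160.0 0.209 -0.444 
170.0 0.199 -0.539 
176.0 0.185 -0.595 
180.0 0.172 -0.631 
end [ 0.4884923  -0.15728812]
181.5 -0.005 -0.013 
183.0 -0.011 -0.027 
184.5 -0.017 -0.04 
186.0 -0.024 -0.052 
187.0 -0.028 -0.061 
187.2 -0.029 -0.063 
187.2 -0.029 -0.063 
187.2 -0.029 -0.063 
end [ 0.48891455 -0.16422302]
```

Call:
drive_tool([
  {"gripper": 1, "dx": 0.076, "dy": -0.073, "dz": 0, "yaw": 0},
  {"gripper": 1, "dx": 0.137, "dy": -0.159, "dz": 0, "yaw": 0},
  {"gripper": 1, "dx": 0.18, "dy": -0.255, "dz": 0, "yaw": 0},
  {"gripper": 1, "dx": 0.203, "dy": -0.348, "dz": 0, "yaw": 0},
  {"gripper": 1, "dx": 0.209, "dy": -0.444, "dz": 0, "yaw": 0},
  {"gripper": 1, "dx": 0.199, "dy": -0.539, "dz": 0, "yaw": 0},
  {"gripper": 1, "dx": 0.185, "dy": -0.595, "dz": 0, "yaw": 0},
  {"gripper": 1, "dx": 0.172, "dy": -0.631, "dz": 0, "yaw": 0},
])

```text
time: 23.95
eef_pos: [0.4885, -0.1576, 0.132]
tool_rot: [3.141, 0.001, 2.769]
contact_force: [-1.0, 2.7, 10.4]
grip_width: 0.0208
```

Call:
drive_tool([
  {"gripper": 1, "dx": -0.005, "dy": -0.013, "dz": 0, "yaw": 0},
  {"gripper": 1, "dx": -0.011, "dy": -0.027, "dz": 0, "yaw": 0},
  {"gripper": 1, "dx": -0.017, "dy": -0.04, "dz": 0, "yaw": 0},
  {"gripper": 1, "dx": -0.024, "dy": -0.052, "dz": 0, "yaw": 0},
  {"gripper": 1, "dx": -0.028, "dy": -0.061, "dz": 0, "yaw": 0},
  {"gripper": 1, "dx": -0.029, "dy": -0.063, "dz": 0, "yaw": 0},
  {"gripper": 1, "dx": -0.029, "dy": -0.063, "dz": 0, "yaw": 0},
  {"gripper": 1, "dx": -0.029, "dy": -0.063, "dz": 0, "yaw": 0},
])

```text
time: 24.75
eef_pos: [0.489, -0.1642, 0.132]
tool_rot: [3.142, 0.001, 2.77]
contact_force: [-0.2, 0.8, 9.3]
grip_width: 0.0206
```

```bash
python3 st.py; python3 - <<'E'
from workcell import r
from h import *
im=r.read_camera("wrist"); cv2.imwrite("pics/w9.png",im[:,:,::-1])
im2=r.read_camera("scene"); cv2.imwrite("pics/s9.png",im2[:,:,::-1])
im2=r.read_camera("side")[190:310,280:440]; cv2.imwrite("pics/d9.png",cv2.resize(im2,None,fx=5,fy=5,interpolation=cv2.INTER_CUBIC)[:,:,::-1])
E
python3 st.py
```

```text
24.75 [ 0.48897797 -0.16420063  0.13197899] [-0.23855392  0.82487092  9.28780429] [0.2697179  0.30682005 0.03119348] [ 0.00030176 -0.00134698 -0.0004908   0.00014393  0.00184488 -0.00133779]
-172.7866610828518 0.05495698267117236 Ft -0.8482963078562338 Fr 0.13309162622246762
24.9 [ 0.48896293 -0.16416714  0.13197305] [-1.79619907  1.22609091  9.75399752] [ 0.26187217  0.33602548 -0.00048438] [-1.51958166e-04  2.32341736e-04 -7.05355269e-05 -7.66371907e-04
  9.79671436e-04 -7.43532677e-05]
-172.82325885274884 0.05496771689485755 Ft -1.440885110850368 Fr 1.6289506160721143
```

View pics/w9.png

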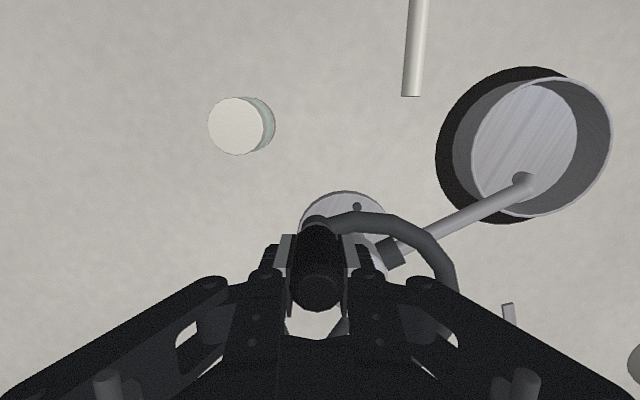

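View pics/d9.png

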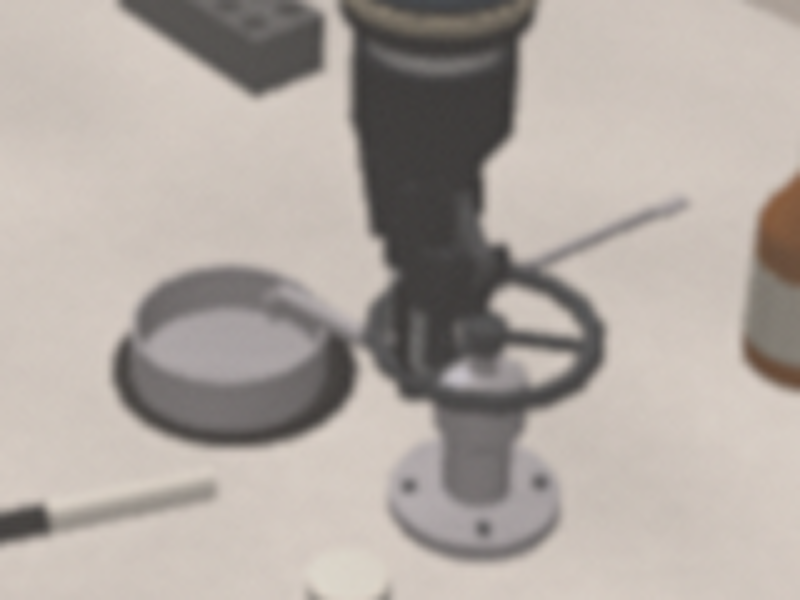

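View pics/s9.png

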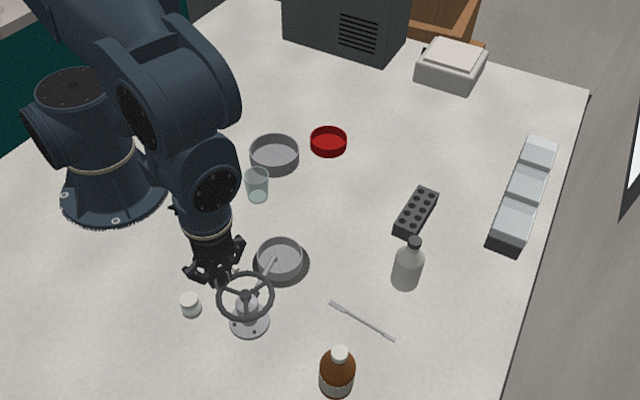

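The handle is still between the pads at wrist px (317,265). The dish is inside the mat's dark ring at side px (325,263), and the bystanders have not moved. The bearing is back at the stop's value after two turns, with the wheel at rest.

```bash
python3 -c "
from workcell import r
print(r.close_job())"
```

```text
the job is handed in; nothing more can be done
None
```

The dish is on the mat, the valve was closed to its stop and backed off two full turns, and the job was handed in at about 25 s of the 72 s allowed.

- **Dish:** I gripped the smaller grey dish by its wall and slid it along the bench at constant height. From the gripper position its centre is about 2 mm from the measured mat centre. The last pictures show it inside the mat's ring.
- **Closing:** I turned the wheel clockwise by the handle until it met its stop. The push rose from about 1 N to 23 N while the handle's bearing settled at about −173°. I expected the stop at −172.3°; its unloaded bearing works out at −172.8°.
- **Backing off:** I turned it 720° anticlockwise. The final bearing is −172.8°, within about 0.1° of the stop's. That figure comes from the measured tool position; I took no separate reading of the wheel angle.
- **At hand-in:** The handle was still held, with the fingers 20.6 mm apart. The joints were at rest and the side force was about 2 N. The bystanders look unmoved in the scene picture.

The finger opening reads slightly under the handle's stated 22 mm, but the handle stayed held throughout. No other check failed or disagreed.

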